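# Scoop rock chips into the weighing dish

### The job

Take the steel scoop from its slanted rest and use it to scoop rock chips out of the steel sample pan and tip at least three of them, from low over it, into the porcelain dish on the balance, leaving any others in the pan. Never touch the chips with the fingers, do not press the scoop hard against the pan, and keep the dish upright in the middle of the weighing plate. Then lay the scoop back flat on the slanted rest as it was, mouth the same way, and leave everything else on the table alone.

Things in the scene. Friction and masses are not known exactly. Their poses are not given: they have to be found in the camera images.
- scoop: Loose hand scoop of bare steel, 110-180 g. Origin: centre of its upright black grip, 28 mm long (x), 16 mm thick (y: pinch it across this), 64 mm tall (46 below to 18 mm above the origin). x points forward to the mouth, z up. Its tray is in front of the grip; the tray's underside is 68 mm below the origin. It starts lying on the slanted rest.
- scoop_lip (a point): Middle of the scoop's straight front lip, at the underside: 95 mm ahead of and 68 mm below the grip centre; axes as the scoop. The tray is 80 mm long (x), 70 mm wide (65 inside), floor 2 mm thick, open front; back wall 30 mm high, side walls 24 mm, 12 mm for the front 28 mm.
- rest: Fixed aluminium rest: a 150 (x) by 106 mm board sloping 28 degrees about its x, rising to +y, its surface 40 mm above the table over the origin (on the table, under the middle). A 14 mm ledge runs along the low -y edge, inner face 46 mm down the slope from the middle. The scoop lies on it, x along the rest's x, so its grip leans 28 degrees from vertical to the rest's -y.
- rest_home (a point): Where the grip centre is when the scoop lies home on the rest: (-42, -39, +96) mm from the rest's origin in its axes.
- pan: Fixed bare steel sample pan. Origin on the table. Flat floor 4 mm above the table from x = -81 (near wall, top 12 mm above the table) to x = +80 mm; there the far end wall slopes up at 40 degrees to 52 mm above the table at x = +137. Inner width 90 mm (y -45 to +45), side walls 46 mm above the table. Chips start on the floor at x = +5 to +76 mm.
- balance: The fixed white laboratory balance, 180 by 200 mm, its case 36 mm high, a round steel weighing plate 136 mm across on top. Origin on the table under its middle; x away from its display.
- balance_plate (a point): Centre of the weighing plate's top, 50 mm above the table.
- dish: The loose white porcelain dish standing on the weighing plate, 200-330 g. Origin: centre of its underside. 42 mm high, 112 mm across outside at the rim, 104 mm inside; 92 mm outside at the foot; wall 4 mm, floor 5 mm.
- chip1: A loose angular chip of grey rock, about 17 to 20 mm high and 20 to 22 mm across, about 14 g; origin at its middle. They tumble, their attitude does not matter.
- chip2: A loose angular chip of grey rock, about 17 to 20 mm high and 20 to 22 mm across, about 14 g; origin at its middle. They tumble, their attitude does not matter.
- chip3: A loose angular chip of grey rock, about 17 to 20 mm high and 20 to 22 mm across, about 14 g; origin at its middle. They tumble, their attitude does not matter.
- chip4: A loose angular chip of grey rock, about 17 to 20 mm high and 20 to 22 mm across, about 14 g; origin at its middle. They tumble, their attitude does not matter.
- chip5: A loose angular chip of grey rock, about 17 to 20 mm high and 20 to 22 mm across, about 14 g; origin at its middle. They tumble, their attitude does not matter.
- jar_a: Bystander, to be left alone: lidded clear glass jar, 52 mm across, 75 mm tall; origin at the middle of its underside.
- jar_b: Bystander, to be left alone: lidded amber glass jar, 52 mm across, 75 mm tall; origin at the middle of its underside.
- bottle: Bystander, to be left alone: closed white plastic bottle, 60 mm across, 150 mm tall; origin at the middle of its underside.
- petri: Bystander, to be left alone: closed clear petri dish, 63 mm across, 18 mm high; origin at the middle of its underside.
- pen: Bystander, to be left alone: grey pen lying flat, 140 mm long, 9 mm wide and high; origin at the middle of its underside.
- loupe: Bystander, to be left alone: black eye loupe standing on its end, 44 mm across, 28 mm high; origin at the middle of its underside.
- tweezers: Bystander, to be left alone: steel tweezers lying flat, 115 mm long, 10 mm wide and high; origin at the middle of its underside.
Things that resemble listed ones, but are neither listed nor needed, are in the scene too. What is shaped like the pan but yellow is not meant.

How it is judged:
By the outcome, as a careful person would: the job done as asked, in the order asked, and still so for the second after the job is handed in, with the robot touching nothing.
It also fails if it takes over 58 s, if anything falls off the work surface, if the arm or the gripper's body presses on something with over 40 N, if the wrist force passes 120 N, or if a joint passes its speed limit or range.

### The arm

A 7-joint arm with a two-finger parallel gripper is mounted at the origin on the work surface. World frame = base frame: x ahead of the robot, y to its left, z up, the work surface at z = 0. Lengths are in m, angles in rad, forces in N, time in s.
With the tool pointing down it reaches from about 0.425 to 0.875 m from the base axis. Payload 8.4 kg.
Tool frame: the origin (TCP) lies between the finger pads; the fingertips stand 22 mm ahead of it and the grasp point (between the pads) lies 3 mm ahead of it; x points along the fingers, y is the direction in which the jaws open and shut, and the axes are right-handed (so a half turn about x gives the same grasp; the last joint's range is limited). The gripper opens to 87 mm and grips with 3 to 60 N. Pads are 19 mm wide; open, the fingers measure 117 mm over their backs; the gripper's body (75 mm by 190 mm) begins 51 mm behind the grasp point.
Start: joints at [-1.4, 0.333, 0.04, 1.465, -0.013, 1.343, -0.059], TCP at [0.173, 0.626, 0.245] pointing down, gripper open.
Joint ranges: [-2.58, 2.58], [-0.38, 2.09], [-1.3, 1.39], [0.25, 2.4], [-1.5, 4.64], [0.08, 2.09], [-2.65, 2.65]. Speed limits (rad/s): [2.22, 2.22, 2.79, 2.79, 3.14, 3.14, 3.14].

### API

Orientations are given as a 3x3 rotation matrix whose columns are the frame's x, y, z axes.
In Python, from plant import arm gives the robot as it stands.
- The arm moves only by the tool send_rows, never from a script. Its argument "rows" is a list of rows, each a list of 7 numbers: the shift along the tool's x, y, z in cm, then the turn, a rotation vector about the tool's x, y, z in rad, then the opening in per cent of the stroke, from 0 (shut) to 100 (fully open). A call has 1 to 10 rows; each row shifts and turns the pose as measured when the row begins, along the tool's axes as they then stand; what a row does not reach is not made up. A row lasts 1/12 s, in which the tool goes at most 41.7 mm and 7.16 degrees, less where a joint would pass 70% of its speed; a pose out of reach is approached as far as the arm can. A call is refused whole if a number of a shift passes 4.17 or a number of a turn 0.125, either way. A call with a gripper value outside its range is refused whole. The fingers move at their own pace and stop on an object; the grip force is fixed at half the most. Time passes only in rows, so rows that do not move let the fingers close. It gives the time, the measured TCP pose, the force and the opening at its end, in the units of the state.
- arm.observe(): the state, without advancing time (a new reading comes with each control period).
- arm.camera(name): name is "scene" or "top"; returns a dict with "img" (384x512x3 uint8, red, green, blue), "K" (3x3 intrinsics, pixels), "extrinsics" (4x4, takes a point from camera to world coordinates). Camera axes: x right, y down, z forward; pixel columns grow to the right and rows downward; lengths in m; the calibration is good to about 2 mm. A picture is of the moment at which its call begins. There is no depth.
- arm.sign_off(): hands the job in, once; it reports no verdict.
Trained networks look in a picture, given as the dict that the camera call returned (one of the last four; its "shot" number tells which), for a name from the list of things; names that differ only in an ending like _2 or _b are one class to them, and where a whole thing is asked for, a point or a joint stands for the part that bears it (a point fixed in the world has none). Each returns a list of dicts, best first, with "p" (0 to 1); they miss things now and then, are a little off and sometimes report something else, mostly with a low value. They report only what shows in the picture. A call takes as long as a camera call. They do not tell look-alikes from the thing itself.
- arm.boxes_of(picture, thing): "pixel" ([column, row] in pixels, amid what is visible of it).
- arm.outline_of(picture, thing): "mask" (384x512 bool, what is visible of it) and "pixel" ([column, row] in pixels, amid what is visible of it).
The state is a dict: "clock": time; "qpos": joint angles; "joint_vel": joint speeds; "tau": joint torques, N m; "ee_pos": TCP position; "orientation": TCP orientation; "contact_force": force on the tool from outside, world axes, zero at the start; "ft_torque": the same for the moment, N m; "finger_gap": opening from 0.0 (shut) to 1.0 (fully open).
Only numpy, scipy, OpenCV 4.12 (cv2) and the standard library are available. Lean on these libraries where they do the work, as an engineer would, in place of code of your own. Each camera call takes 0.05 s, during which the arm holds its last target. There are 200 camera calls.

## Working session

There is one attempt and no reset: what is moved stays moved. The work goes in short steps, Python scripts to look and compute and a tool call to move; the robot and the scene stay as the last step left them, time stands still between calls to the robot, and variables do not carry over. Pictures are saved under pics/ and viewed, about 8 in all and at most 12, crops included, and the job is handed in when it is done.

Besides the shell and the picture viewer there is one more tool, called after "Emit:" by a JSON object that holds its "api" and its "payload". send_rows: Moves the arm, as the interface text tells. Its arguments: {"type":"object","properties":{"rows":{"type":"array"}},"required":["rows"]}

```bash
ls; mkdir -p pics; python3 - <<'E'
from plant import arm
import cv2, numpy as np
for n in ("scene","top"):
    p=arm.camera(n); cv2.imwrite(f"pics/{n}0.png",cv2.cvtColor(cv2.resize(p["img"],(800,600),interpolation=cv2.INTER_CUBIC),cv2.COLOR_RGB2BGR))
    print(n,p["K"].tolist(),np.round(p["extrinsics"],4).tolist())
    for t in ("scoop","rest","pan","balance","dish","chip1"):
        print(t,[(np.round(b["pixel"]).tolist(),round(b["p"],2)) for b in arm.boxes_of(p,t)])
s=arm.observe(); print(s["ee_pos"],np.round(s["orientation"],3).tolist(),s["clock"],s["contact_force"])
E
```

```text
pics
scene [[459.7806911036794, 0.0, 250.77725708510417], [0.0, 459.7806911036794, 193.84506924376439], [0.0, 0.0, 1.0]] [[-0.7932, 0.3594, -0.4915, 1.0453], [0.6089, 0.4755, -0.6349, 0.7431], [0.0055, -0.8029, -0.596, 0.7816], [0.0, 0.0, 0.0, 1.0]]
scoop [([349.0, 278.0], 0.6)]
rest [([348.0, 294.0], 0.94), ([316.0, 239.0], 0.22)]
pan [([214.0, 226.0], 0.59), ([209.0, 222.0], 0.59), ([412.0, 235.0], 0.57)]
balance [([181.0, 176.0], 0.64)]
dish [([170.0, 160.0], 0.62)]
chip1 [([210.0, 223.0], 0.52), ([202.0, 227.0], 0.44)]
top [[480.1508038429736, 0.0, 258.14440727799445], [0.0, 480.1508038429736, 187.00788625732105], [0.0, 0.0, 1.0]] [[0.0309, -0.9776, 0.208, 0.1644], [-0.9995, -0.0314, 0.0012, -0.0194], [0.0054, -0.208, -0.9781, 1.4336], [0.0, 0.0, 0.0, 1.0]]
scoop [([141.0, 181.0], 0.86)]
rest [([126.0, 179.0], 0.66)]
pan [([140.0, 279.0], 0.74), ([127.0, 178.0], 0.24)]
balance [([343.0, 181.0], 0.79)]
dish [([351.0, 162.0], 0.81)]
chip1 []
[0.17325699 0.62646298 0.24460003] [[0.0, 0.267, 0.964], [0.0, 0.964, -0.267], [-1.0, 0.0, -0.0]] 0.7 [ 0.33294276 -0.66284474 -0.80932232]
```

View pics/scene0.png

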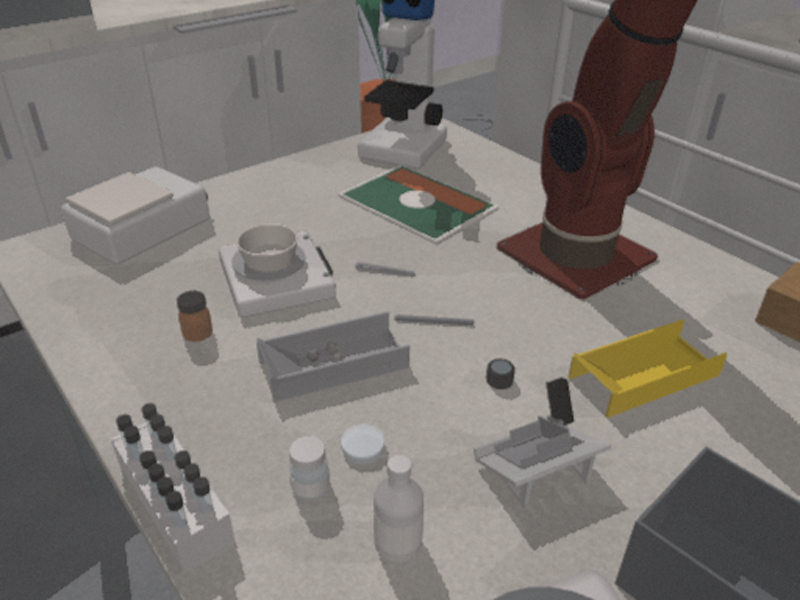

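View pics/top0.png

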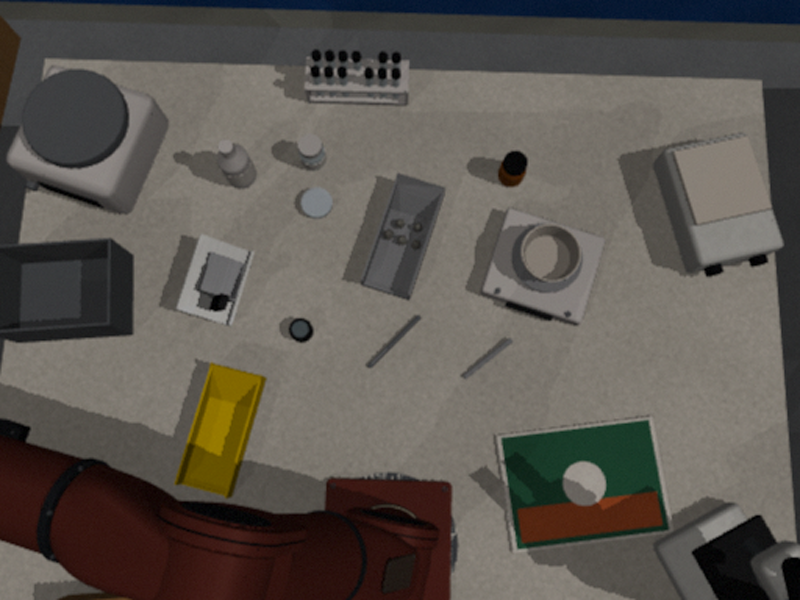

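```bash
cat > h.py <<'E'
import numpy as np, cv2
from plant import arm
from scipy.optimize import minimize
def proj(p,X):
    T=np.linalg.inv(p["extrinsics"]); c=np.atleast_2d(X)@T[:3,:3].T+T[:3,3]
    u=c@np.asarray(p["K"]).T; return u[:,:2]/u[:,2:]
def ray(p,px,z):
    d=p["extrinsics"][:3,:3]@np.linalg.solve(p["K"],[px[0],px[1],1]); o=p["extrinsics"][:3,3]
    return o+d*(z-o[2])/d[2]
def place(M,q):
    c,s=np.cos(q[2]),np.sin(q[2]); M=np.asarray(M,float)
    return np.c_[c*M[:,0]-s*M[:,1]+q[0], s*M[:,0]+c*M[:,1]+q[1], M[:,2]]
def hullmask(pts,S=4):
    m=np.zeros((384*S,512*S),np.uint8); cv2.fillConvexPoly(m,cv2.convexHull(np.round((pts+.5)*S).astype(np.int32)),1); return m>0
def mask(p,t,near=None):
    os=arm.outline_of(p,t)
    if near is not None: os=[o for o in os if np.hypot(*(np.array(o["pixel"])-near))<25]
    return os[0]["mask"] if os else None
def fit(M,q0,pms):
    tg=[]
    for p,m in pms:
        n,l,st,_=cv2.connectedComponentsWithStats(m.astype(np.uint8)); m=l==1+np.argmax(st[1:,4])
        ys,xs=np.nonzero(m); tg.append((p,hullmask(np.c_[xs,ys].astype(float))))
    f=lambda q:sum(1-(h&a).sum()/(h|a).sum() for p,a in tg for h in [hullmask(proj(p,place(M,q)))])
    r=minimize(f,q0,method="Nelder-Mead",options=dict(initial_simplex=np.array(q0)+np.vstack([np.zeros(3),np.diag([.02,.02,.15])]),xatol=2e-4,fatol=1e-4))
    return r.x,r.fun
def box(x0,x1,y0,y1,z0,z1): return [(x,y,z) for x in (x0,x1) for y in (y0,y1) for z in (z0,z1)]
PAN=[(x,s*.047,z) for s in(1,-1) for x,z in((-.083,0),(-.083,.012),(-.06,.046),(.137,.052),(.08,0))]
c,s=np.cos(np.radians(28)),np.sin(np.radians(28))
REST=[(x,t*c,.040+t*s) for x in(-.075,.075) for t in(-.053,.053)]
BAL=box(-.09,.09,-.1,.1,0,.036)
E
python3 - <<'E'
from h import *
S,T=arm.camera("scene"),arm.camera("top")
g=lambda p,x:np.array(x)/1.5625
pan0=ray(T,g(T,(403,237)),.02); bal0=ray(T,g(T,(545,265)),.03); r0=ray(T,g(T,(215,280)),.04)
ms={}
for n,M,q0,ns,nt in (("pan",PAN,[*pan0[:2],-.2],(213,226),(257,152)),("rest",REST,[*r0[:2],-.2],(348,294),(137,179)),("bal",BAL,[*bal0[:2],-.2],(180,176),(345,170))):
    nm=dict(bal="balance").get(n,n)
    a,b=mask(S,nm,ns),mask(T,nm,nt); 
    print(n,q0,None if a is None else a.sum(),None if b is None else b.sum())
    for use in ([(S,a),(T,b)],[(T,b)],[(S,a)]):
        use=[u for u in use if u[1] is not None]
        if use: print(fit(M,q0,use))
d=mask(T,"dish",(351,162))
if d is not None:
    ys,xs=np.nonzero(d); print("dish",ray(T,(xs.mean(),ys.mean()),.075))
for p in(S,T):
    print([(np.round(b["pixel"],1).tolist(),round(b["p"],2)) for t in("chip1","chip3") for b in arm.boxes_of(p,t)])
# composite crop
cr=[cv2.resize(T["img"][105:200,220:400],(800,422),interpolation=cv2.INTER_CUBIC)]
a=cv2.resize(T["img"][140:215,105:175],(400,428),interpolation=cv2.INTER_CUBIC)
b=cv2.resize(S["img"][230:330,295:395],(400,428),interpolation=cv2.INTER_CUBIC)
im=np.vstack([cr[0],np.hstack([a,b])]); im=cv2.resize(im,(565,600))
cv2.imwrite("pics/c1.png",im[...,::-1])
E
```

```text
pan [np.float64(0.5754368693781623), np.float64(-0.013639652632704911), -0.2] 3373 2274
(array([ 0.55084929, -0.00542443, -0.28963013]), np.float64(0.21513258698474924))
(array([ 0.54951521, -0.00622089, -0.29072648]), np.float64(0.03427566277170502))
(array([ 0.55710469, -0.00407047, -0.28687203]), np.float64(0.15480900409276943))
rest [np.float64(0.4730458762576142), np.float64(0.3412389354779031), -0.2] 1297 1093
(array([ 0.47354572,  0.34114472, -0.21982521]), np.float64(0.5352042240262569))
(array([ 0.47295543,  0.33999393, -0.20469644]), np.float64(0.03450690138027601))
(array([0.48380548, 0.36403322, 0.10546142]), np.float64(0.35402523933855523))
bal [np.float64(0.5253443817232806), np.float64(-0.28929055464384407), -0.2] 2298 2820
(array([ 0.52573141, -0.28517287, -0.28984698]), np.float64(0.10501821205379902))
(array([ 0.52259108, -0.28480743, -0.29637767]), np.float64(0.02837643133388945))
(array([ 0.53012858, -0.28561841, -0.29544541]), np.float64(0.04624788868334273))
dish [ 0.53721623 -0.29208621  0.075     ]
[([211.4, 222.6], 0.59), ([211.4, 222.6], 0.59)]
[]
```

```bash
cat >> h.py <<'E'
P=np.array([.5495,-.006,-.2905]); R=np.array([.473,.340,-.205]); B=np.array([.524,-.285,-.295])
from scipy.spatial.transform import Rotation as Ro
def rows(tp,tR,n=None,show=True):
    "rows from the present TCP pose to the target, straight line with even turning"
    s=arm.observe(); p=np.array(s["ee_pos"]); O=np.array(s["orientation"])
    rv=Ro.from_matrix(O.T@tR).as_rotvec(); d=np.array(tp)-p
    m=max(np.linalg.norm(d)/.035,np.linalg.norm(rv)/.11,1); n=n or int(np.ceil(m)); out=[]
    for i in range(n):
        Oi=O@Ro.from_rotvec(rv*i/n).as_matrix()
        out.append(np.r_[Oi.T@d/n*100,rv/n])
    print("pos",p.round(4),"err mm",(d*1e3).round(1),"rot deg",np.degrees(rv).round(1),"n",n,"gap",round(s["finger_gap"],3),"F",np.round(s["contact_force"],1),"t",round(s["clock"],2))
    if show:
        for o in out: print([round(float(v),2) for v in o[:3]]+[round(float(v),3) for v in o[3:]])
def scoopR(yaw,pitch=0,roll=0):
    "tool orientation for scoop yaw, pitch>0 nose down, roll about its x"
    S=Ro.from_euler("ZYX",[yaw,pitch,roll]).as_matrix()
    return np.c_[-S[:,2],S[:,1],S[:,0]],S
E
python3 - <<'E'
from h import *
T=arm.camera("top"); S=arm.camera("scene")
def ov(p,k):
    im=cv2.resize(p["img"],None,fx=k,fy=k,interpolation=cv2.INTER_CUBIC)
    def ln(X,col,cl=True): cv2.polylines(im,[np.round((proj(p,X)+.5)*k).astype(np.int32)],cl,col,1,cv2.LINE_AA)
    ln(place([(-.081,-.045,.012),(-.081,.045,.012)],P),(255,0,0),False)
    ln(place([(-.081,-.045,.004),(-.081,.045,.004),(.08,.045,.004),(.08,-.045,.004)],P),(0,255,0))
    ln(place([(.08,.045,.004),(.137,.045,.052),(.137,-.045,.052),(.08,-.045,.004)],P),(255,255,0))
    ln(place([REST[i] for i in(0,1,3,2)],R),(255,0,0))
    h=place([(-.042,-.039,.096)],R); st=scoopR(R[2],0,np.radians(28))[1]
    G=np.array([(x,y,.018) for x,y in((.014,.008),(-.014,.008),(-.014,-.008),(.014,-.008))]); ln(h+G@st.T,(0,255,255))
    ln(place([BAL[i] for i in(1,3,7,5)],B),(255,0,0))
    a=np.linspace(0,6.28,40)
    ln(place(np.c_[.068*np.cos(a),.068*np.sin(a),.05+0*a],B),(0,255,0))
    ln(place(np.c_[.056*np.cos(a),.056*np.sin(a),.092+0*a],B),(255,0,255))
    return im
t=ov(T,4)[100*4:215*4,105*4:400*4]; t=cv2.resize(t,(800,312)); 
s=ov(S,4); s1=s[220*4:330*4,295*4:400*4]; s2=s[135*4:260*4,130*4:270*4]
im=np.vstack([t,np.hstack([cv2.resize(s1,(400,288)),cv2.resize(s2,(400,288))])])
cv2.imwrite("pics/ov1.png",im[...,::-1])
h=place([(-.042,-.039,.096)],R)[0]; Rt,_=scoopR(R[2],0,np.radians(28))
rows(h-.003*Rt[:,0]-.09*Rt[:,0],Rt)
E
```

```text
pos [0.1732 0.6265 0.2446] err mm [ 241.8 -358.9  -66.5] rot deg [-3.6  0.9 28. ] n 13 gap 0.997 F [ 0.4  0.3 -0.1] t 1.45
[0.51, -2.16, 2.53, -0.005, 0.001, 0.038]
[0.43, -2.19, 2.52, -0.005, 0.001, 0.038]
[0.34, -2.22, 2.51, -0.005, 0.001, 0.038]
[0.25, -2.24, 2.5, -0.005, 0.001, 0.038]
[0.17, -2.26, 2.49, -0.005, 0.001, 0.038]
[0.08, -2.28, 2.48, -0.005, 0.001, 0.038]
[-0.01, -2.29, 2.46, -0.005, 0.001, 0.038]
[-0.1, -2.3, 2.45, -0.005, 0.001, 0.038]
[-0.19, -2.31, 2.44, -0.005, 0.001, 0.038]
[-0.28, -2.31, 2.43, -0.005, 0.001, 0.038]
[-0.37, -2.31, 2.42, -0.005, 0.001, 0.038]
[-0.46, -2.31, 2.41, -0.005, 0.001, 0.038]
[-0.55, -2.3, 2.4, -0.005, 0.001, 0.038]
```

View pics/ov1.png

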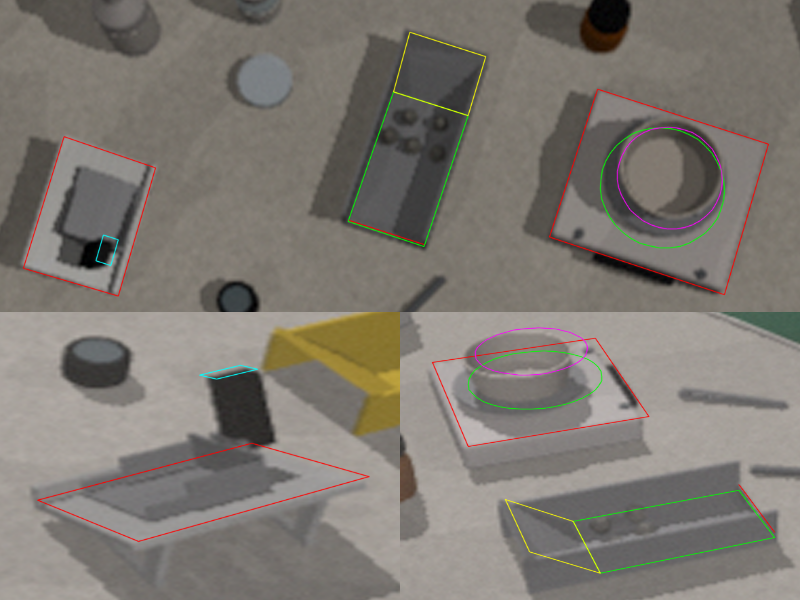

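Emit:
{"api": "send_rows", "payload": {"rows": [[0.5, -2.2, 2.5, -0.005, 0.001, 0.038, 100], [0.4, -2.2, 2.5, -0.005, 0.001, 0.038, 100], [0.3, -2.2, 2.5, -0.005, 0.001, 0.038, 100], [0.2, -2.2, 2.5, -0.005, 0.001, 0.038, 100], [0.2, -2.3, 2.5, -0.005, 0.001, 0.038, 100], [0.1, -2.3, 2.5, -0.005, 0.001, 0.038, 100], [0, -2.3, 2.5, -0.005, 0.001, 0.038, 100], [-0.1, -2.3, 2.4, -0.005, 0.001, 0.038, 100], [-0.2, -2.3, 2.4, -0.005, 0.001, 0.038, 100], [-0.3, -2.3, 2.4, -0.005, 0.001, 0.038, 100]]}}

```text
clock: 2.28
ee_pos: [0.3603, 0.3487, 0.1899]
orientation: [[0.082, 0.186, 0.979], [0.383, 0.901, -0.203], [-0.92, 0.392, 0.003]]
contact_force: [1.2, -0.2, 0.2]
finger_gap: 1.004
```

```bash
python3 - <<'E'
from h import *
h=place([(-.042,-.039,.096)],R)[0]; Rt,_=scoopR(R[2],0,np.radians(28))
rows(h-.003*Rt[:,0]-.07*Rt[:,0],Rt)
T=arm.camera("top"); S=arm.camera("scene")
a=np.linspace(0,6.28,40); D=[(r*np.cos(x),r*np.sin(x),z) for x in a for r,z in((.046,.05),(.056,.092))]
a,b=mask(S,"dish",(170,160)),mask(T,"dish",(351,162))
for u in ([(S,a)],[(T,b)]):
    try: print(fit(D,[.537,-.292,0],u))
    except Exception as e: print(e)
for x,y in((405,117),(385,135),(412,145),(440,122),(437,153)):
    w=ray(T,(105+x/2.712-.5,100+y/2.712-.5),.014)[:2]-P[:2]; c,s=np.cos(P[2]),np.sin(P[2])
    print("chip local mm",np.round(1e3*np.array([c*w[0]+s*w[1],-s*w[0]+c*w[1]])))
E
```

```text
pos [0.3603 0.3487 0.1899] err mm [ 56.6 -71.9 -29.5] rot deg [0.1 0.1 4.9] n 3 gap 1.004 F [ 1.2 -0.2  0.2] t 2.28
[0.14, -2.19, 2.33, 0.001, 0.001, 0.029]
[0.08, -2.2, 2.33, 0.001, 0.001, 0.029]
[0.01, -2.2, 2.33, 0.001, 0.001, 0.029]
(array([ 0.53756332, -0.28997157,  0.20530137]), np.float64(0.056523397761953253))
(array([ 0.53302692, -0.28903616,  0.20115427]), np.float64(0.04476159584819983))
chip local mm [52. 22.]
chip local mm [25. 36.]
chip local mm [23.  4.]
chip local mm [ 59. -18.]
chip local mm [ 23. -26.]
```

Emit:
{"api": "send_rows", "payload": {"rows": [[0.1, -2.2, 2.3, 0, 0, 0.029, 100], [0.1, -2.2, 2.3, 0, 0, 0.029, 100], [0, -2.2, 2.3, 0, 0, 0.029, 100], [0, 0, 0, 0, 0, 0, 100]]}}

```text
clock: 2.82
ee_pos: [0.4162, 0.2826, 0.1634]
orientation: [[0.098, 0.166, 0.981], [0.464, 0.865, -0.193], [-0.88, 0.474, 0.008]]
contact_force: [-0.7, -0.1, -0.4]
finger_gap: 1.001
```

```bash
python3 - <<'E'
from h import *
h=place([(-.042,-.039,.096)],R)[0]; Rt,S_=scoopR(R[2],0,np.radians(28))
rows(h-.003*Rt[:,0],Rt,4)
T=arm.camera("top"); S=arm.camera("scene")
out=[]
for p,sl in((T,np.s_[150:225,90:190]),(S,np.s_[225:325,290:400])):
    k=6; im=cv2.resize(p["img"],None,fx=k,fy=k,interpolation=cv2.INTER_CUBIC)
    for z in(.018,-.046):
        G=np.array([(x,y,z) for x,y in((.014,.008),(-.014,.008),(-.014,-.008),(.014,-.008))])
        cv2.polylines(im,[np.round((proj(p,h+G@S_.T)+.5)*k).astype(np.int32)],True,(0,255,255),1)
    im=im[sl[0].start*k:sl[0].stop*k,sl[1].start*k:sl[1].stop*k]; out.append(cv2.resize(im,(400,int(400*im.shape[0]/im.shape[1]))))
H=max(o.shape[0] for o in out); out=[cv2.copyMakeBorder(o,0,H-o.shape[0],0,0,cv2.BORDER_CONSTANT) for o in out]
cv2.imwrite("pics/g1.png",np.hstack(out)[...,::-1])
E
```

```text
pos [0.4162 0.2826 0.1634] err mm [  7.4  26.4 -64.7] rot deg [ 0.8  0.1 -0.3] n 4 gap 1.001 F [-0.7 -0.1 -0.4] t 2.82
[1.75, -0.16, 0.04, 0.003, 0.0, -0.001]
[1.75, -0.16, 0.04, 0.003, 0.0, -0.001]
[1.75, -0.16, 0.04, 0.003, 0.0, -0.001]
[1.75, -0.16, 0.05, 0.003, 0.0, -0.001]
```

View pics/g1.png

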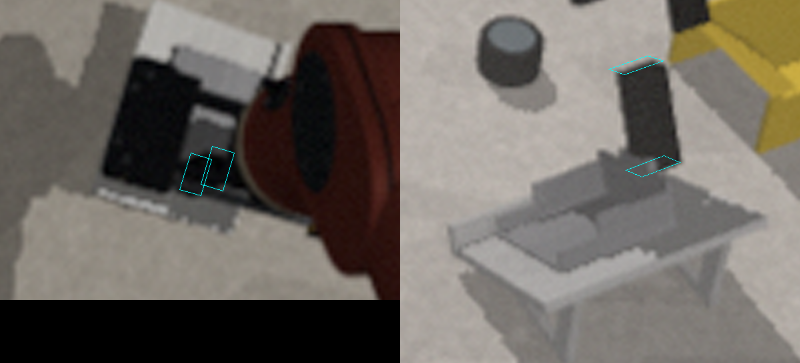

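Emit:
{"api": "send_rows", "payload": {"rows": [[1.8, -0.1, 0, 0.003, 0, 0, 100], [1.8, -0.1, 0, 0.003, 0, 0, 100], [1.8, -0.1, 0, 0.003, 0, 0, 90], [1.8, -0.1, 0, 0.003, 0, 0, 70], [0, 0, 0, 0, 0, 0, 40], [0, 0, 0, 0, 0, 0, 30], [0, 0, 0, 0, 0, 0, 20], [0, 0, 0, 0, 0, 0, 10], [0, 0, 0, 0, 0, 0, 0], [0, 0, 0, 0, 0, 0, 0]]}}

```text
clock: 3.75
ee_pos: [0.4143, 0.3324, 0.1041]
orientation: [[0.086, 0.159, 0.983], [0.468, 0.865, -0.181], [-0.879, 0.476, 0.0]]
contact_force: [-0.5, -0.6, -0.4]
finger_gap: 0.479
```

```bash
python3 - <<'E'
from h import *
h=place([(-.042,-.039,.096)],R)[0]; Rt,S_=scoopR(R[2],0,np.radians(28))
rows(h-.003*Rt[:,0],Rt,4)
T=arm.camera("top"); S=arm.camera("scene")
o=[cv2.resize(S["img"][200:330,280:400],(480,520)),cv2.resize(T["img"][140:230,90:180],(320,320))]
o[1]=cv2.copyMakeBorder(o[1],0,200,0,0,cv2.BORDER_CONSTANT)
cv2.imwrite("pics/g2.png",np.hstack(o)[...,::-1])
E
```

```text
pos [0.4143 0.3324 0.1041] err mm [  9.3 -23.5  -5.5] rot deg [ 1.2 -0.6 -0.4] n 4 gap 0.479 F [-0.5 -0.6 -0.4] t 3.75
[-0.13, -0.54, 0.34, 0.005, -0.003, -0.002]
[-0.13, -0.53, 0.34, 0.005, -0.003, -0.002]
[-0.13, -0.53, 0.34, 0.005, -0.003, -0.002]
[-0.13, -0.53, 0.34, 0.005, -0.003, -0.002]
```

View pics/g2.png

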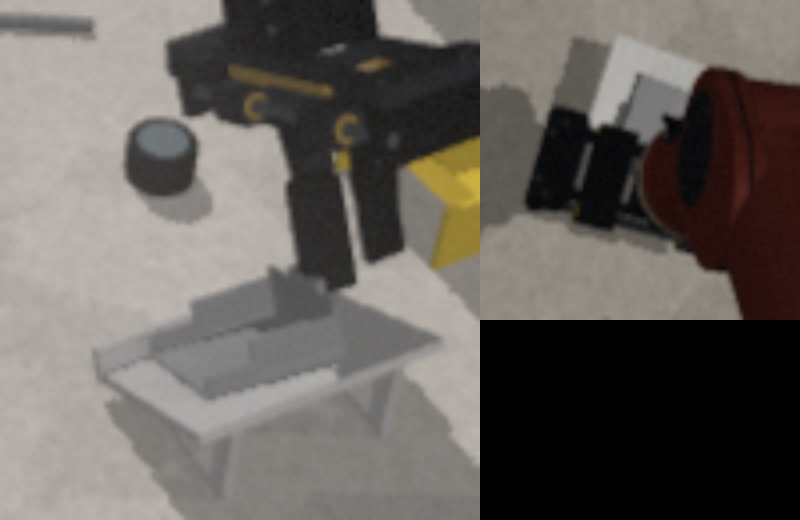

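Emit:
{"api": "send_rows", "payload": {"rows": [[0, 0, 0, 0, 0, 0, 60], [0, -0.6, 0.3, 0.01, 0, 0, 60], [0, -0.6, 0.3, 0.01, 0, 0, 60]]}}

```text
clock: 4.1
ee_pos: [0.4189, 0.321, 0.0994]
orientation: [[0.088, 0.179, 0.98], [0.47, 0.86, -0.199], [-0.878, 0.478, -0.009]]
contact_force: [0.4, 0.2, -0.5]
finger_gap: 0.531
```

```bash
python3 - <<'E'
from h import *
h=place([(-.042,-.039,.096)],R)[0]; Rt,S_=scoopR(R[2],0,np.radians(28))
rows(h-.003*Rt[:,0],Rt,2)
print(arm.observe()["joint_vel"].round(3))
E
```

```text
pos [0.4189 0.321  0.0994] err mm [  4.8 -12.   -0.7] rot deg [ 0.  -0.6 -0.6] n 2 gap 0.531 F [ 0.4  0.2 -0.5] t 4.1
[-0.23, -0.49, 0.35, 0.0, -0.005, -0.005]
[-0.23, -0.49, 0.36, 0.0, -0.005, -0.005]
[ 0.11   0.057  0.082  0.037 -0.149  0.037  0.186]
```

Emit:
{"api": "send_rows", "payload": {"rows": [[-0.2, -0.5, 0.3, 0, -0.005, -0.005, 60], [-0.2, -0.5, 0.3, 0, -0.005, -0.005, 60], [0, 0, 0, 0, 0, 0, 60], [0, 0, 0, 0, 0, 0, 60]]}}

```text
clock: 4.43
ee_pos: [0.424, 0.3053, 0.0969]
orientation: [[0.098, 0.185, 0.978], [0.457, 0.865, -0.209], [-0.884, 0.467, 0.0]]
contact_force: [0.1, -0.2, 0.2]
finger_gap: 0.596
```

```bash
python3 - <<'E'
from h import *
h=place([(-.042,-.039,.096)],R)[0]; Rt,S_=scoopR(R[2],0,np.radians(28))
rows(h-.003*Rt[:,0],Rt,2)
print(arm.observe()["joint_vel"].round(3))
S=arm.camera("scene")
print(proj(S,[arm.observe()["ee_pos"],h]),[(b["pixel"],b["p"]) for b in arm.boxes_of(S,"scoop")])
k=8;im=cv2.resize(S["img"][205:305,300:400],None,fx=k,fy=k,interpolation=cv2.INTER_CUBIC)
for z in(.018,-.046):
    G=np.array([(x,y,z) for x,y in((.014,.008),(-.014,.008),(-.014,-.008),(.014,-.008))])
    cv2.polylines(im,[np.round((proj(S,h+G@S_.T)+.5-[300,205])*k).astype(np.int32)],True,(0,255,255),1)
cv2.imwrite("pics/g3.png",np.clip(cv2.resize(im,(600,600)).astype(float)*1.6,0,255)[...,::-1])
E
```

```text
pos [0.424  0.3053 0.0969] err mm [-0.4  3.7  1.7] rot deg [-0.3  0.1  0.2] n 2 gap 0.596 F [ 0.1 -0.2  0.2] t 4.43
[0.01, 0.2, -0.06, -0.002, 0.001, 0.001]
[0.01, 0.2, -0.06, -0.002, 0.001, 0.001]
[ 0.012 -0.002  0.008  0.001  0.01  -0.002 -0.001]
[[353.94437655 248.69963564]
 [355.69657322 250.28555098]] [([346.0, 283.3], 0.97)][ WARN:0@4.133] global loadsave.cpp:1063 imwrite_ Unsupported depth image for selected encoder is fallbacked to CV_8U.
```

View pics/g3.png

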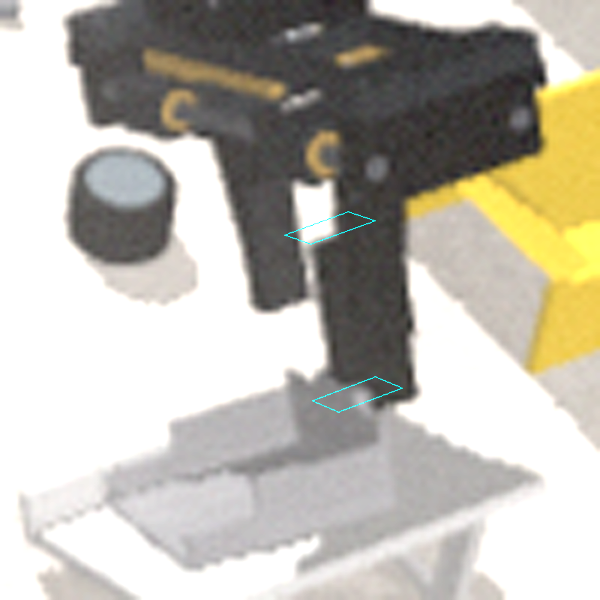

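Emit:
{"api": "send_rows", "payload": {"rows": [[0, 0.4, -0.1, 0, 0, 0, 50], [0, 0.3, 0, 0, 0, 0, 40], [0, 0, 0, 0, 0, 0, 30]]}}

```text
clock: 4.78
ee_pos: [0.4241, 0.313, 0.1007]
orientation: [[0.097, 0.184, 0.978], [0.457, 0.865, -0.208], [-0.884, 0.468, 0.0]]
contact_force: [-0.9, 0.3, 0.5]
finger_gap: 0.452
```

```bash
python3 - <<'E'
from h import *
h=place([(-.042,-.039,.096)],R)[0]; Rt,S_=scoopR(R[2],0,np.radians(28))
rows(h-.003*Rt[:,0],Rt,2); print(arm.observe()["ft_torque"].round(2))
E
```

```text
pos [0.4241 0.313  0.1007] err mm [-0.4 -4.1 -2.1] rot deg [-0.2  0.1  0.1] n 2 gap 0.452 F [-0.9  0.3  0.5] t 4.78
[-0.0, -0.23, 0.02, -0.002, 0.001, 0.001]
[-0.0, -0.23, 0.02, -0.002, 0.001, 0.001]
[-0.51  0.06  0.05]
```

Emit:
{"api": "send_rows", "payload": {"rows": [[0, 0, 0, 0, 0, 0, 25], [0, 0, 0, 0, 0, 0, 20], [0, 0, 0, 0, 0, 0, 15], [0, 0, 0, 0, 0, 0, 10]]}}

```text
clock: 5.12
ee_pos: [0.4238, 0.3141, 0.101]
orientation: [[0.097, 0.182, 0.979], [0.458, 0.865, -0.206], [-0.884, 0.468, 0.0]]
contact_force: [-0.1, -0.0, 1.0]
finger_gap: 0.18
```

```bash
python3 - <<'E'
from h import *
h=place([(-.042,-.039,.096)],R)[0]; Rt,S_=scoopR(R[2],0,np.radians(28))
rows(h-.003*Rt[:,0],Rt,2); print(arm.observe()["ft_torque"].round(2))
S=arm.camera("scene")
k=8;im=cv2.resize(S["img"][205:305,300:400],None,fx=k,fy=k,interpolation=cv2.INTER_CUBIC)
cv2.imwrite("pics/g4.png",cv2.convertScaleAbs(cv2.resize(im,(600,600)),alpha=1.6)[...,::-1])
E
```

```text
pos [0.4238 0.3141 0.101 ] err mm [-0.2 -5.1 -2.4] rot deg [-0.1  0.1  0.1] n 2 gap 0.18 F [-0.1 -0.   1. ] t 5.12
[-0.01, -0.28, 0.04, -0.001, 0.001, 0.001]
[-0.01, -0.28, 0.04, -0.001, 0.001, 0.001]
[-0.5   0.12  0.05]
```

```bash
cat >> h.py <<'E'
HOME=np.array([.4238,.3141,.1010]); HOMER=np.array([[.097,.182,.979],[.458,.865,-.206],[-.884,.468,0]])
def lipTCP(lip,yaw,pitch=0,roll=0):
    t,S=scoopR(yaw,pitch,roll); G=np.array(lip)-S@np.array([.095,0,-.068]); return G-.003*t[:,0],t
def pl(x,y,z): return place([(x,y,z)],P)[0]
def lipnow():
    s=arm.observe(); t=np.array(s["orientation"]); S=np.c_[t[:,2],t[:,1],-t[:,0]]
    l=np.array(s["ee_pos"])+.003*t[:,0]+S@np.array([.095,0,-.068]); w=l[:2]-P[:2]; c,q=np.cos(P[2]),np.sin(P[2])
    print("lip pan-local mm",np.round(1e3*np.array([c*w[0]+q*w[1],-q*w[0]+c*w[1],l[2]]),1),"world",l.round(4),"ypr",np.degrees(Ro.from_matrix(S).as_euler("ZYX")).round(1),"F",np.round(s["contact_force"],1),"t",round(s["clock"],2))
E
echo
```

Emit:
{"api": "send_rows", "payload": {"rows": [[0, 0, 0, 0, 0, 0, 0], [0, 0, 0, 0, 0, 0, 0], [-1, 0, 0, 0, 0, 0, 0], [-1.5, 0, 0, 0, 0, 0, 0], [-1.5, 0, 0, 0, 0, 0, 0], [-2, 0, 0, 0, 0, 0, 0], [-2, 0, 0, 0, 0, 0, 0]]}}

```text
clock: 5.75
ee_pos: [0.4126, 0.2752, 0.1684]
orientation: [[0.089, 0.184, 0.979], [0.45, 0.869, -0.204], [-0.889, 0.459, -0.005]]
contact_force: [1.2, 0.5, -0.3]
finger_gap: 0.184
```

```bash
python3 - <<'E'
from h import *
p,t=lipTCP(pl(-.006,0,.075),P[2]); rows(p,t); lipnow()
E
```

```text
pos [0.4126 0.2752 0.1684] err mm [  40.2 -252.3  -22.4] rot deg [  4.7  -1.4 -27.3] n 8 gap 0.184 F [ 1.2  0.5 -0.3] t 5.75
[-1.13, -2.78, 1.14, 0.01, -0.003, -0.06]
[-0.96, -2.83, 1.17, 0.01, -0.003, -0.06]
[-0.78, -2.87, 1.2, 0.01, -0.003, -0.06]
[-0.61, -2.9, 1.23, 0.01, -0.003, -0.06]
[-0.43, -2.91, 1.26, 0.01, -0.003, -0.06]
[-0.25, -2.92, 1.29, 0.01, -0.003, -0.06]
[-0.07, -2.92, 1.33, 0.01, -0.003, -0.06]
[0.1, -2.9, 1.36, 0.01, -0.003, -0.06]
lip pan-local mm [-120.2  270.7  104.8] world [0.5119 0.2878 0.1048] ypr [-11.8   0.3  27.3] F [ 1.2  0.5 -0.3] t 5.75
```

Emit:
{"api": "send_rows", "payload": {"rows": [[-1.2, -2.8, 1.1, 0.01, -0.003, -0.06, 0], [-1, -2.8, 1.2, 0.01, -0.003, -0.06, 0], [-0.8, -2.9, 1.2, 0.01, -0.003, -0.06, 0], [-0.6, -2.9, 1.2, 0.01, -0.003, -0.06, 0], [-0.4, -2.9, 1.3, 0.01, -0.003, -0.06, 0], [-0.3, -2.9, 1.3, 0.01, -0.003, -0.06, 0], [-0.1, -2.9, 1.3, 0.01, -0.003, -0.06, 0], [0.1, -2.2, 1.3, 0.01, -0.003, -0.06, 0], [0, 0, 0, 0, 0, 0, 0]]}}

```text
clock: 6.5
ee_pos: [0.4544, 0.015, 0.1533]
orientation: [[-0.005, 0.291, 0.957], [-0.023, 0.957, -0.291], [-1.0, -0.023, 0.002]]
contact_force: [-0.3, -0.1, -0.1]
finger_gap: 0.182
```

```bash
python3 - <<'E'
from h import *
p,t=lipTCP(pl(-.006,0,.010),P[2]); rows(p,t,4); lipnow(); print(arm.observe()["qpos"].round(2))
T=arm.camera("top");S=arm.camera("scene")
a=cv2.resize(T["img"][100:200,210:310],(480,480)); b=cv2.resize(S["img"][150:270,150:270],(320,320)); b=cv2.copyMakeBorder(b,0,160,0,0,cv2.BORDER_CONSTANT)
cv2.imwrite("pics/p1.png",cv2.convertScaleAbs(np.hstack([a,b]),alpha=1.5)[...,::-1])
E
```

```text
pos [0.4544 0.015  0.1533] err mm [ -1.7   8.  -72.3] rot deg [-0.2  0.1  1.3] n 4 gap 0.182 F [-0.3 -0.1 -0.1] t 6.5
[1.8, 0.22, -0.1, -0.001, 0.001, 0.006]
[1.8, 0.21, -0.1, -0.001, 0.001, 0.006]
[1.8, 0.2, -0.1, -0.001, 0.001, 0.006]
[1.81, 0.19, -0.1, -0.001, 0.001, 0.006]
lip pan-local mm [-2.  -9.2 82.5] world [ 0.545  -0.0142  0.0825] ypr [-16.9  -0.1  -1.3] F [-0.3 -0.1 -0.1] t 6.5
[-0.82 -0.02  0.68  2.06  0.04  1.1   1.12]
```

View pics/p1.png

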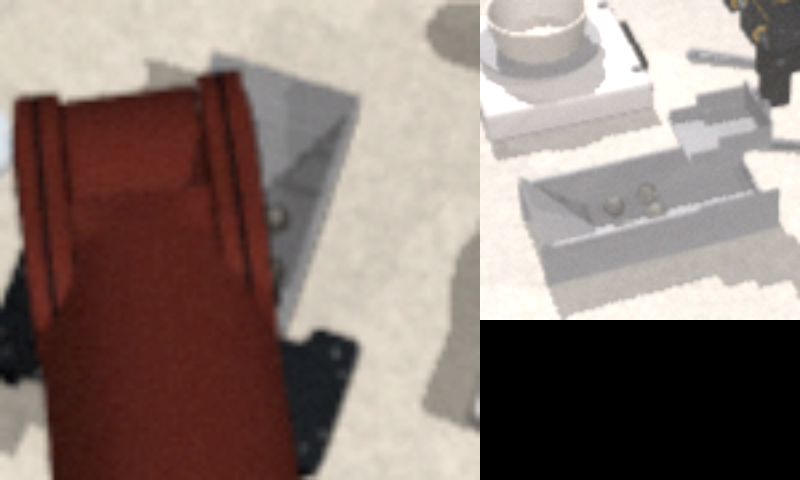

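```bash
python3 - <<'E'
from h import *
p,t=lipTCP(pl(.002,0,.012),P[2],np.radians(5)); rows(p,t,4)
E
```

```text
pos [0.4535 0.0179 0.1532] err mm [ 13.1   0.9 -62.1] rot deg [-0.2  5.   1. ] n 4 gap 0.181 F [-0.1  0.2 -1.5] t 6.6
[1.55, 0.14, 0.31, -0.001, 0.022, 0.004]
[1.55, 0.14, 0.34, -0.001, 0.022, 0.004]
[1.54, 0.13, 0.37, -0.001, 0.022, 0.004]
[1.53, 0.12, 0.41, -0.001, 0.022, 0.004]
```

Emit:
{"api": "send_rows", "payload": {"rows": [[1.5, 0.1, 0.3, 0, 0.022, 0.004, 0], [1.5, 0.1, 0.3, 0, 0.022, 0.004, 0], [1.5, 0.1, 0.4, 0, 0.022, 0.004, 0], [1.2, 0.1, 0.4, 0, 0.022, 0.004, 0], [0.2, 0, 0, 0, 0, 0, 0], [0, 0, 0, 0, 0, 0, 0]]}}

```text
clock: 7.1
ee_pos: [0.4655, 0.0245, 0.0918]
orientation: [[-0.084, 0.285, 0.955], [0.035, 0.959, -0.283], [-0.996, 0.01, -0.09]]
contact_force: [-0.5, 0.0, -1.1]
finger_gap: 0.185
```

```bash
python3 - <<'E'
from h import *
p,t=lipTCP(pl(.002,0,.007),P[2],np.radians(5)); rows(p,t,2); lipnow()
S=arm.camera("scene")
s=arm.observe(); tt=np.array(s["orientation"]); Sc=np.c_[tt[:,2],tt[:,1],-tt[:,0]]; G=np.array(s["ee_pos"])+.003*tt[:,0]
k=8; im=cv2.resize(S["img"],None,fx=k,fy=k,interpolation=cv2.INTER_CUBIC)
for X in ([(.095,.035,-.068),(.095,-.035,-.068),(.015,-.035,-.068),(.015,.035,-.068)],[(.014,.008,.018),(-.014,.008,.018),(-.014,-.008,.018),(.014,-.008,.018)],[(.015,.035,-.038),(.015,-.035,-.038)],[(.067,.035,-.044),(.015,.035,-.044)]):
    cv2.polylines(im,[np.round((proj(S,G+np.array(X)@Sc.T)+.5)*k).astype(np.int32)],True,(0,255,255),1)
for y in(.045,-.045):
    cv2.polylines(im,[np.round((proj(S,place([(-.081,y,.046),(.13,y,.046)],P))+.5)*k).astype(np.int32)],True,(255,0,0),1)
cv2.imwrite("pics/p2.png",cv2.convertScaleAbs(cv2.resize(im[175*k:255*k,160*k:265*k],(787,600)),alpha=1.5)[...,::-1])
E
```

```text
pos [0.4655 0.0245 0.0918] err mm [ 1.2 -5.7 -5.8] rot deg [ 0.2 -0.2 -0.5] n 2 gap 0.185 F [-0.5  0.  -1.1] t 7.1
[0.27, -0.26, 0.16, 0.001, -0.002, -0.005]
[0.27, -0.26, 0.16, 0.001, -0.002, -0.005]
lip pan-local mm [-1.   6.1 12.5] world [5.503e-01 1.000e-04 1.250e-02] ypr [-16.5   5.2   0.5] F [-0.5  0.  -1.1] t 7.1
```

View pics/p2.png

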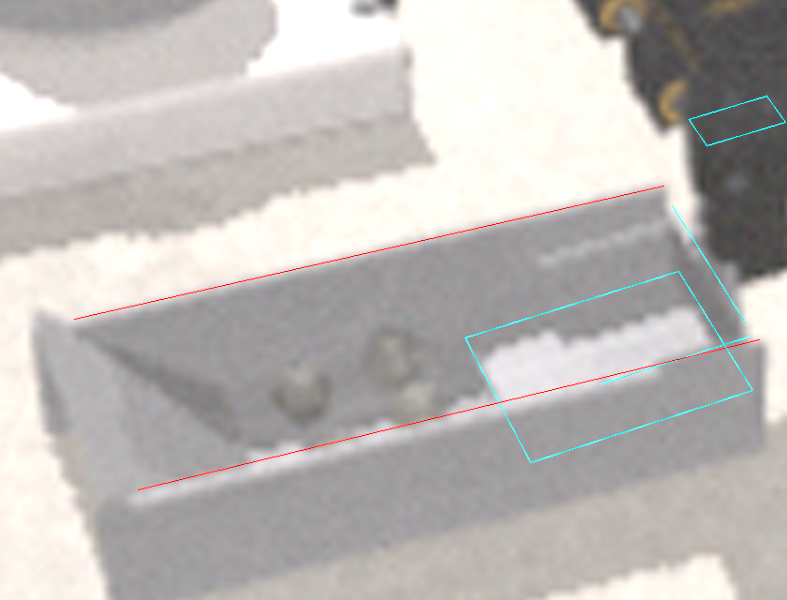

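Emit:
{"api": "send_rows", "payload": {"rows": [[0.3, -0.3, 0.2, 0, 0, -0.005, 0], [0.3, -0.1, 0.2, 0, 0, 0, 0], [0, 0, 0, 0, 0, 0, 0]]}}

```text
clock: 7.4
ee_pos: [0.4679, 0.021, 0.0871]
orientation: [[-0.082, 0.282, 0.956], [0.032, 0.959, -0.28], [-0.996, 0.008, -0.088]]
contact_force: [-0.4, 0.2, -1.2]
finger_gap: 0.184
```

```bash
python3 -c "
from h import *
lipnow()"
```

```text
lip pan-local mm [2.5 3.5 8. ] world [ 0.5529 -0.0034  0.008 ] ypr [-16.3   5.    0.4] F [-0.4  0.2 -1.2] t 7.4
```

Emit:
{"api": "send_rows", "payload": {"rows": [[0.2, -0.1, 0, 0, 0, -0.003, 0], [0.1, 0, 0, 0, 0, 0, 0], [0, 0, 0, 0, 0, 0, 0]]}}

```text
clock: 7.65
ee_pos: [0.4677, 0.0203, 0.0848]
orientation: [[-0.081, 0.281, 0.956], [0.03, 0.96, -0.28], [-0.996, 0.006, -0.086]]
contact_force: [-0.3, 0.2, -0.0]
finger_gap: 0.18
```

```bash
python3 -c "
from h import *
lipnow()"
```

```text
lip pan-local mm [2.7 2.7 5.9] world [ 0.5529 -0.0041  0.0059] ypr [-16.3   4.9   0.4] F [-0.3  0.2 -0. ] t 7.65
```

Emit:
{"api": "send_rows", "payload": {"rows": [[0.1, -0.1, 0, 0, 0, 0, 0], [-0.05, 0, 0.8, 0, 0, 0, 0], [-0.07, 0, 0.8, 0, 0, 0, 0], [-0.07, 0, 0.8, 0, 0, 0, 0], [-0.07, 0, 0.8, 0, 0, 0, 0], [-0.07, 0, 0.8, 0, 0, 0, 0]]}}

```text
clock: 8.15
ee_pos: [0.5087, 0.0078, 0.0838]
orientation: [[-0.081, 0.28, 0.957], [0.031, 0.96, -0.278], [-0.996, 0.008, -0.086]]
contact_force: [0.5, 0.3, -1.3]
finger_gap: 0.184
```

```bash
python3 -c "
from h import *
lipnow()"
```

```text
lip pan-local mm [45.5  2.7  4.9] world [ 0.5938 -0.0164  0.0049] ypr [-16.2   4.9   0.4] F [ 0.5  0.3 -1.3] t 8.15
```

Emit:
{"api": "send_rows", "payload": {"rows": [[-0.07, 0, 0.7, 0, 0, 0, 0], [-0.06, 0, 0.7, 0, 0, 0, 0], [-0.06, 0, 0.7, 0, 0, 0, 0], [-0.05, 0, 0.5, 0, 0, 0, 0], [0, 0, 0, 0, 0, 0, 0]]}}

```text
clock: 8.57
ee_pos: [0.5384, -0.0013, 0.0835]
orientation: [[-0.081, 0.281, 0.956], [0.03, 0.96, -0.279], [-0.996, 0.006, -0.087]]
contact_force: [-0.1, 1.1, 0.8]
finger_gap: 0.18
```

```bash
python3 - <<'E'
from h import *
lipnow()
S=arm.camera("scene"); T=arm.camera("top")
for p in (S,T): print([(np.round(b["pixel"],1).tolist(),round(b["p"],2)) for b in arm.boxes_of(p,"chip1")])
k=8; im=cv2.resize(S["img"],None,fx=k,fy=k,interpolation=cv2.INTER_CUBIC)
cv2.imwrite("pics/p3.png",cv2.convertScaleAbs(cv2.resize(im[175*k:255*k,160*k:265*k],(787,600)),alpha=1.5)[...,::-1])
E
```

```text
lip pan-local mm [76.5  2.3  4.5] world [ 0.6234 -0.0257  0.0045] ypr [-16.3   5.    0.3] F [-0.1  1.1  0.8] t 8.57
[([214.9, 220.1], 0.65), ([187.4, 228.4], 0.55), ([191.0, 221.3], 0.54), ([319.1, 238.0], 0.34)]
[([154.1, 102.1], 0.69), ([326.0, 109.0], 0.64)]
```

View pics/p3.png

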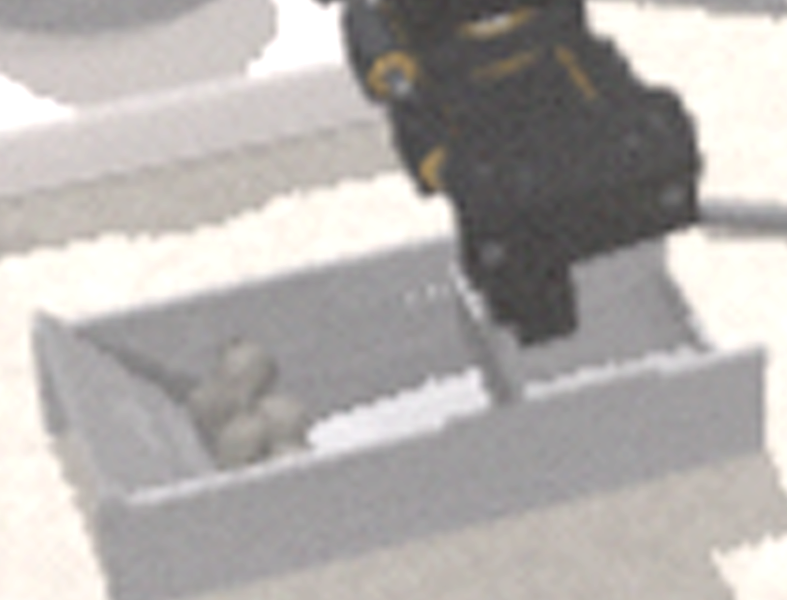

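```bash
cat >> h.py <<'E'
def path(wps):
    "rows through lip waypoints (world lip, yaw, pitch, roll, n) from the present pose"
    s=arm.observe(); p=np.array(s["ee_pos"]); O=np.array(s["orientation"])
    for lip,yaw,pit,rol,n in wps:
        tp,tR=lipTCP(lip,yaw,np.radians(pit),np.radians(rol)); rv=Ro.from_matrix(O.T@tR).as_rotvec(); d=tp-p
        print("n",n,"mm/row",(np.linalg.norm(d)/n*1e3).round(1),"deg/row",np.degrees(np.linalg.norm(rv)/n).round(2))
        for i in range(n):
            Oi=O@Ro.from_rotvec(rv*i/n).as_matrix(); print([round(float(v),2) for v in Oi.T@d/n*100]+[round(float(v),3) for v in rv/n])
        p,O=tp,tR
E
python3 - <<'E'
from h import *
y=P[2]
path([(pl(.087,.002,.009),y,1,0,2),(pl(.098,.002,.019),y,-8,0,3),(pl(.113,.002,.033),y,-19,0,4)])
E
```

```text
n 2 mm/row 3.3 deg/row 2.0
[0.07, 0.03, 0.32, 0.003, -0.035, -0.003]
[0.08, 0.04, 0.32, 0.003, -0.035, -0.003]
n 3 mm/row 1.9 deg/row 3.0
[0.18, -0.0, 0.03, 0.0, -0.052, -0.0]
[0.19, -0.0, 0.02, 0.0, -0.052, -0.0]
[0.19, -0.0, 0.01, 0.0, -0.052, -0.0]
n 4 mm/row 2.3 deg/row 2.75
[0.19, 0.0, 0.13, -0.0, -0.048, -0.0]
[0.2, 0.0, 0.12, -0.0, -0.048, -0.0]
[0.2, 0.0, 0.11, -0.0, -0.048, -0.0]
[0.21, 0.0, 0.1, -0.0, -0.048, -0.0]
```

Emit:
{"api": "send_rows", "payload": {"rows": [[0.07, 0, 0.32, 0, -0.035, 0, 0], [0.08, 0, 0.32, 0, -0.035, 0, 0], [0.15, 0, 0.03, 0, -0.052, 0, 0], [0.18, 0, 0.02, 0, -0.052, 0, 0], [0.18, 0, 0.01, 0, -0.052, 0, 0], [0.19, 0, 0.13, 0, -0.048, 0, 0], [0.2, 0, 0.12, 0, -0.048, 0, 0], [0.2, 0, 0.11, 0, -0.048, 0, 0], [0.2, 0, 0.1, 0, -0.048, 0, 0], [0, 0, 0, 0, 0, 0, 0]]}}

```text
clock: 9.6
ee_pos: [0.546, -0.003, 0.0679]
orientation: [[0.328, 0.279, 0.903], [-0.083, 0.96, -0.266], [-0.941, 0.012, 0.338]]
contact_force: [0.0, -0.5, -0.2]
finger_gap: 0.181
```

```bash
python3 - <<'E'
from h import *
lipnow()
y=P[2]
path([(pl(.113,.002,.056),y,-30,0,4),(pl(.105,.002,.110),y,-30,0,3)])
E
```

```text
lip pan-local mm [109.2   3.2  33.2] world [ 0.655  -0.0342  0.0332] ypr [-16.4 -19.8   0.8] F [ 0.  -0.5 -0.2] t 9.6
n 4 mm/row 0.5 deg/row 2.57
[-0.05, 0.0, 0.01, 0.001, -0.045, -0.004]
[-0.05, 0.0, 0.01, 0.001, -0.045, -0.004]
[-0.05, 0.0, 0.01, 0.001, -0.045, -0.004]
[-0.05, 0.0, 0.01, 0.001, -0.045, -0.004]
n 3 mm/row 18.2 deg/row 0.0
[-1.69, -0.0, 0.67, 0.0, 0.0, 0.0]
[-1.69, -0.0, 0.67, 0.0, 0.0, 0.0]
[-1.69, -0.0, 0.67, 0.0, 0.0, 0.0]
```

Emit:
{"api": "send_rows", "payload": {"rows": [[-0.1, 0, 0, 0, -0.045, 0, 0], [-0.1, 0, 0, 0, -0.045, 0, 0], [-0.1, 0, 0, 0, -0.045, 0, 0], [-0.1, 0, 0, 0, -0.045, 0, 0], [-0.7, 0, 0.3, 0, 0, 0, 0], [-1.2, 0, 0.5, 0, 0, 0, 0], [-1.7, 0, 0.7, 0, 0, 0, 0], [-1.7, 0, 0.7, 0, 0, 0, 0], [-1, 0, 0.4, 0, 0, 0, 0], [0, 0, 0, 0, 0, 0, 0]]}}

```text
clock: 10.43
ee_pos: [0.5313, -0.0042, 0.1418]
orientation: [[0.476, 0.285, 0.832], [-0.137, 0.958, -0.251], [-0.869, 0.006, 0.495]]
contact_force: [0.7, 0.4, -2.2]
finger_gap: 0.178
```

```bash
python3 - <<'E'
from h import *
lipnow()
S=arm.camera("scene")
print([(np.round(b["pixel"],1).tolist(),round(b["p"],2)) for b in arm.boxes_of(S,"chip1")])
k=6; im=cv2.resize(S["img"],None,fx=k,fy=k,interpolation=cv2.INTER_CUBIC)
cv2.imwrite("pics/p4.png",cv2.convertScaleAbs(cv2.resize(im[145*k:255*k,150*k:280*k],(709,600)),alpha=1.5)[...,::-1])
E
```

```text
lip pan-local mm [ 99.7  -3.3 127.1] world [ 0.6441 -0.0377  0.1271] ypr [-16.8 -29.7   0.4] F [ 0.7  0.4 -2.2] t 10.43
[([202.6, 194.3], 0.62), ([195.3, 193.5], 0.54)]
```

View pics/p4.png

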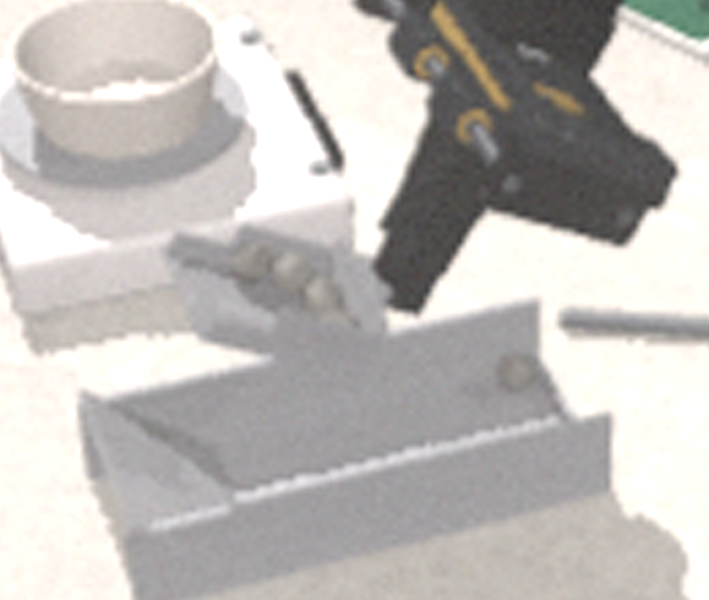

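```bash
cat >> h.py <<'E'
D=np.array([.535,-.2895])
def dl(off,z,yaw): return np.r_[D+off*np.array([np.cos(yaw),np.sin(yaw)]),z]
E
python3 - <<'E'
from h import *
u=np.array
path([(u([.62,-.075,.18]),-.9,-27,0,8),(u([.56,-.19,.19]),-1.5,-25,0,6),(dl(-.025,.175,-2.0),-2.0,-20,0,6)])
E
```

```text
n 8 mm/row 8.2 deg/row 4.38
[-0.59, 0.31, 0.48, 0.067, 0.005, -0.037]
[-0.61, 0.32, 0.45, 0.067, 0.005, -0.037]
[-0.62, 0.33, 0.43, 0.067, 0.005, -0.037]
[-0.63, 0.33, 0.4, 0.067, 0.005, -0.037]
[-0.65, 0.34, 0.38, 0.067, 0.005, -0.037]
[-0.66, 0.34, 0.35, 0.067, 0.005, -0.037]
[-0.68, 0.33, 0.33, 0.067, 0.005, -0.037]
[-0.69, 0.33, 0.3, 0.067, 0.005, -0.037]
n 6 mm/row 15.3 deg/row 5.74
[0.35, -0.88, 1.2, 0.09, 0.006, -0.044]
[0.38, -0.75, 1.28, 0.09, 0.006, -0.044]
[0.4, -0.62, 1.34, 0.09, 0.006, -0.044]
[0.42, -0.48, 1.39, 0.09, 0.006, -0.044]
[0.43, -0.33, 1.43, 0.09, 0.006, -0.044]
[0.43, -0.18, 1.46, 0.09, 0.006, -0.044]
n 6 mm/row 16.4 deg/row 4.85
[0.72, 0.57, 1.35, 0.077, 0.014, -0.032]
[0.68, 0.7, 1.32, 0.077, 0.014, -0.032]
[0.64, 0.82, 1.27, 0.077, 0.014, -0.032]
[0.6, 0.94, 1.21, 0.077, 0.014, -0.032]
[0.55, 1.04, 1.14, 0.077, 0.014, -0.032]
[0.5, 1.15, 1.06, 0.077, 0.014, -0.032]
```

Emit:
{"api": "send_rows", "payload": {"rows": [[-0.6, 0.3, 0.5, 0.067, 0.005, -0.037, 0], [-0.6, 0.3, 0.4, 0.067, 0.005, -0.037, 0], [-0.6, 0.3, 0.4, 0.067, 0.005, -0.037, 0], [-0.6, 0.3, 0.4, 0.067, 0.005, -0.037, 0], [-0.6, 0.3, 0.4, 0.067, 0.005, -0.037, 0], [-0.7, 0.3, 0.3, 0.067, 0.005, -0.037, 0], [-0.7, 0.3, 0.3, 0.067, 0.005, -0.037, 0], [-0.7, 0.3, 0.3, 0.067, 0.005, -0.037, 0]]}}

```text
clock: 11.2
ee_pos: [0.5397, 0.0116, 0.1895]
orientation: [[0.253, 0.803, 0.539], [-0.374, 0.595, -0.712], [-0.892, -0.022, 0.451]]
contact_force: [0.2, -0.2, -1.0]
finger_gap: 0.179
```

```bash
python3 - <<'E'
from h import *
lipnow(); print(arm.observe()["qpos"].round(2))
u=np.array
path([(u([.56,-.19,.19]),-1.5,-25,0,7),(dl(-.025,.175,-2.0),-2.0,-20,0,6)])
E
```

```text
lip pan-local mm [ 78.8 -56.3 168.9] world [ 0.6089 -0.0826  0.1689] ypr [-52.9 -26.8  -1.4] F [ 0.2 -0.2 -1. ] t 11.2
[-1.12  0.03  0.75  2.03  0.51  1.04  0.02]
n 7 mm/row 12.9 deg/row 4.65
[0.19, -0.6, 1.12, 0.074, 0.005, -0.033]
[0.2, -0.51, 1.17, 0.074, 0.005, -0.033]
[0.21, -0.41, 1.2, 0.074, 0.005, -0.033]
[0.21, -0.32, 1.23, 0.074, 0.005, -0.033]
[0.22, -0.22, 1.25, 0.074, 0.005, -0.033]
[0.21, -0.12, 1.26, 0.074, 0.005, -0.033]
[0.21, -0.02, 1.27, 0.074, 0.005, -0.033]
n 6 mm/row 16.4 deg/row 4.85
[0.72, 0.57, 1.35, 0.077, 0.014, -0.032]
[0.68, 0.7, 1.32, 0.077, 0.014, -0.032]
[0.64, 0.82, 1.27, 0.077, 0.014, -0.032]
[0.6, 0.94, 1.21, 0.077, 0.014, -0.032]
[0.55, 1.04, 1.14, 0.077, 0.014, -0.032]
[0.5, 1.15, 1.06, 0.077, 0.014, -0.032]
```

Emit:
{"api": "send_rows", "payload": {"rows": [[0.1, -0.6, 1.1, 0.074, 0.005, -0.033, 0], [0.1, -0.5, 1.2, 0.074, 0.005, -0.033, 0], [0.1, -0.4, 1.2, 0.074, 0.005, -0.033, 0], [0.1, -0.3, 1.2, 0.074, 0.005, -0.033, 0], [0.1, -0.2, 1.2, 0.074, 0.005, -0.033, 0], [0.1, -0.1, 1.3, 0.074, 0.005, -0.033, 0], [0.1, 0, 1.3, 0.074, 0.005, -0.033, 0]]}}

```text
clock: 11.78
ee_pos: [0.5508, -0.0681, 0.2138]
orientation: [[0.009, 0.999, 0.053], [-0.43, 0.052, -0.901], [-0.903, -0.014, 0.43]]
contact_force: [1.0, -0.0, -1.4]
finger_gap: 0.182
```

```bash
python3 - <<'E'
from h import *
lipnow(); print(arm.observe()["qpos"].round(2))
u=np.array
path([(dl(-.025,.175,-2.0),-2.0,-20,0,6)])
E
```

```text
lip pan-local mm [  57.8 -168.8  190.6] world [ 0.5565 -0.1843  0.1906] ypr [-86.7 -25.5  -0.9] F [ 1.  -0.  -1.4] t 11.78
[-0.98  0.24  0.87  1.82  0.28  1.22 -0.17]
n 6 mm/row 17.4 deg/row 4.69
[0.76, 0.62, 1.44, 0.075, 0.016, -0.029]
[0.72, 0.74, 1.4, 0.075, 0.016, -0.029]
[0.67, 0.87, 1.35, 0.075, 0.016, -0.029]
[0.62, 0.98, 1.29, 0.075, 0.016, -0.029]
[0.57, 1.09, 1.22, 0.075, 0.016, -0.029]
[0.52, 1.2, 1.15, 0.075, 0.016, -0.029]
```

Emit:
{"api": "send_rows", "payload": {"rows": [[0.7, 0.6, 1.4, 0.075, 0.016, -0.029, 0], [0.7, 0.7, 1.4, 0.075, 0.016, -0.029, 0], [0.6, 0.9, 1.3, 0.075, 0.016, -0.029, 0], [0.6, 1.0, 1.3, 0.075, 0.016, -0.029, 0], [0.5, 1.1, 1.2, 0.075, 0.016, -0.029, 0], [0.4, 1.0, 1.0, 0.075, 0.016, -0.029, 0], [0, 0, 0, 0, 0, 0, 0]]}}

```text
clock: 12.37
ee_pos: [0.5936, -0.1651, 0.2011]
orientation: [[-0.16, 0.898, -0.411], [-0.311, -0.441, -0.842], [-0.937, -0.007, 0.35]]
contact_force: [-0.1, -0.9, -1.9]
finger_gap: 0.184
```

```bash
python3 - <<'E'
from h import *
lipnow(); print(arm.observe()["qpos"].round(2)); print(dl(-.02,.1,-2))
S=arm.camera("scene"); print([(np.round(b["pixel"],1).tolist(),round(b["p"],2)) for b in arm.boxes_of(S,"chip1")])
y=-2.0
path([(dl(-.022,.135,y),y,-8,0,3),(dl(-.02,.108,y),y,8,0,4),(dl(-.018,.102,y),y,28,0,5),(dl(-.015,.100,y),y,55,0,7)])
E
```

```text
lip pan-local mm [  68.8 -252.   167.8] world [ 0.5432 -0.2672  0.1678] ypr [-116.   -20.5   -0.4] F [-0.1 -0.9 -1.9] t 12.37
[-0.64  0.51  0.91  1.58 -0.05  1.33 -0.22]
[ 0.54332294 -0.27131405  0.1       ]
[]
n 3 mm/row 5.6 deg/row 4.18
[0.43, 0.02, 0.35, -0.005, 0.073, 0.004]
[0.41, 0.01, 0.38, -0.005, 0.073, 0.004]
[0.38, 0.01, 0.41, -0.005, 0.073, 0.004]
n 4 mm/row 5.4 deg/row 4.0
[0.09, 0.0, 0.54, 0.0, 0.07, 0.0]
[0.05, 0.0, 0.54, 0.0, 0.07, 0.0]
[0.01, 0.0, 0.54, 0.0, 0.07, 0.0]
[-0.02, 0.0, 0.54, 0.0, 0.07, 0.0]
n 5 mm/row 8.0 deg/row 4.0
[-0.45, -0.0, 0.66, -0.0, 0.07, -0.0]
[-0.5, -0.0, 0.62, -0.0, 0.07, -0.0]
[-0.54, -0.0, 0.59, -0.0, 0.07, -0.0]
[-0.58, -0.0, 0.55, -0.0, 0.07, -0.0]
[-0.61, -0.0, 0.51, -0.0, 0.07, -0.0]
n 7 mm/row 8.3 deg/row 3.86
[-0.5, 0.0, 0.66, 0.0, 0.067, 0.0]
[-0.54, 0.0, 0.62, 0.0, 0.067, 0.0]
[-0.58, 0.0, 0.59, 0.0, 0.067, 0.0]
[-0.62, 0.0, 0.55, 0.0, 0.067, 0.0]
[-0.66, 0.0, 0.5, 0.0, 0.067, 0.0]
[-0.69, 0.0, 0.46, 0.0, 0.067, 0.0]
[-0.72, 0.0, 0.41, 0.0, 0.067, 0.0]
```

Emit:
{"api": "send_rows", "payload": {"rows": [[0.4, 0, 0.4, -0.005, 0.073, 0.004, 0], [0.4, 0, 0.4, -0.005, 0.073, 0.004, 0], [0.4, 0, 0.4, -0.005, 0.073, 0.004, 0], [0.1, 0, 0.5, 0, 0.07, 0, 0], [0, 0, 0.5, 0, 0.07, 0, 0], [0, 0, 0.5, 0, 0.07, 0, 0]]}}

```text
clock: 12.97
ee_pos: [0.5837, -0.1739, 0.1856]
orientation: [[0.028, 0.922, -0.386], [0.079, -0.387, -0.919], [-0.997, -0.005, -0.083]]
contact_force: [0.2, 0.3, -1.4]
finger_gap: 0.178
```

```bash
python3 - <<'E'
from h import *
lipnow(); print(arm.observe()["qpos"].round(2))
y=-2.0
path([(dl(-.018,.102,y),y,25,0,5),(dl(-.015,.098,y),y,45,0,6)])
E
```

```text
lip pan-local mm [  71.  -239.3  107. ] world [ 0.549  -0.2556  0.107 ] ypr [-112.8    4.8   -0.3] F [ 0.2  0.3 -1.4] t 12.97
[-0.38  0.36  0.81  1.68 -0.37  1.23  0.13]
n 5 mm/row 11.1 deg/row 4.06
[-0.5, 0.04, 0.99, 0.006, 0.071, 0.003]
[-0.57, 0.05, 0.95, 0.006, 0.071, 0.003]
[-0.64, 0.06, 0.91, 0.006, 0.071, 0.003]
[-0.7, 0.06, 0.86, 0.006, 0.071, 0.003]
[-0.76, 0.07, 0.81, 0.006, 0.071, 0.003]
n 6 mm/row 7.2 deg/row 3.33
[-0.43, 0.0, 0.57, -0.0, 0.058, -0.0]
[-0.46, 0.0, 0.55, -0.0, 0.058, -0.0]
[-0.49, 0.0, 0.52, -0.0, 0.058, -0.0]
[-0.52, 0.0, 0.49, -0.0, 0.058, -0.0]
[-0.55, 0.0, 0.46, -0.0, 0.058, -0.0]
[-0.58, 0.0, 0.43, -0.0, 0.058, -0.0]
```

Emit:
{"api": "send_rows", "payload": {"rows": [[-0.2, 0, 1.2, 0.006, 0, 0, 0], [-0.5, 0, 0.8, 0.006, 0.071, 0, 0], [-0.5, 0, 0.7, 0.006, 0.071, 0, 0], [-0.6, 0, 0.6, 0.006, 0.071, 0, 0], [-0.6, 0, 0.6, 0.006, 0.071, 0, 0]]}}

```text
clock: 13.38
ee_pos: [0.566, -0.2081, 0.2013]
orientation: [[0.133, 0.917, -0.377], [0.338, -0.399, -0.852], [-0.932, -0.014, -0.363]]
contact_force: [-0.1, 0.3, -1.8]
finger_gap: 0.183
```

```bash
python3 - <<'E'
from h import *
lipnow(); print(arm.observe()["qpos"].round(2))
y=-2.0
path([(dl(-.018,.102,y),y,50,0,8)])
E
```

```text
lip pan-local mm [  64.8 -251.   100.7] world [ 0.5397 -0.2651  0.1007] ypr [-113.8   21.3   -0.8] F [-0.1  0.3 -1.8] t 13.38
[-0.12  0.37  0.77  1.68 -0.63  1.35  0.4 ]
n 8 mm/row 8.2 deg/row 3.59
[-0.51, 0.05, 0.64, 0.001, 0.063, 0.003]
[-0.55, 0.06, 0.61, 0.001, 0.063, 0.003]
[-0.58, 0.06, 0.57, 0.001, 0.063, 0.003]
[-0.62, 0.06, 0.53, 0.001, 0.063, 0.003]
[-0.65, 0.06, 0.49, 0.001, 0.063, 0.003]
[-0.68, 0.06, 0.45, 0.001, 0.063, 0.003]
[-0.7, 0.07, 0.41, 0.001, 0.063, 0.003]
[-0.73, 0.07, 0.36, 0.001, 0.063, 0.003]
```

Emit:
{"api": "send_rows", "payload": {"rows": [[-0.5, 0.05, 0.6, 0, 0.063, 0.003, 0], [-0.5, 0.05, 0.6, 0, 0.063, 0.003, 0], [-0.6, 0.05, 0.6, 0, 0.063, 0.003, 0], [-0.6, 0.05, 0.5, 0, 0.063, 0.003, 0], [-0.6, 0.05, 0.5, 0, 0.063, 0.003, 0], [-0.7, 0.05, 0.4, 0, 0.063, 0.003, 0], [-0.7, 0.05, 0.4, 0, 0.063, 0.003, 0], [0, 0, 0, 0, 0, 0, 0], [0, 0, 0, 0, 0, 0, 0]]}}

```text
clock: 14.13
ee_pos: [0.5446, -0.2554, 0.2106]
orientation: [[0.28, 0.919, -0.279], [0.671, -0.395, -0.627], [-0.686, -0.011, -0.727]]
contact_force: [-0.4, 0.8, -0.3]
finger_gap: 0.183
```

```bash
python3 - <<'E'
from h import *
lipnow(); print(arm.observe()["qpos"].round(2))
S=arm.camera("scene"); T=arm.camera("top")
for p in (S,T): print([(np.round(b["pixel"],1).tolist(),round(b["p"],2)) for b in arm.boxes_of(p,"chip1")])
a=cv2.resize(S["img"][100:220,110:230],(450,450),interpolation=cv2.INTER_CUBIC); b=cv2.resize(T["img"][110:210,295:395],(350,350),interpolation=cv2.INTER_CUBIC); b=cv2.copyMakeBorder(b,0,100,0,0,cv2.BORDER_CONSTANT)
cv2.imwrite("pics/d1.png",cv2.convertScaleAbs(np.hstack([a,b]),alpha=1.5)[...,::-1])
path([(dl(-.018,.102,-2.0),-2.0,60,0,3)])
E
```

```text
lip pan-local mm [  63.8 -253.6   92.8] world [ 0.538  -0.2673  0.0928] ypr [-113.9   46.7   -0.9] F [-0.4  0.8 -0.3] t 14.13
[ 0.27  0.54  0.67  1.62 -0.99  1.66  0.75]
[([244.4, 212.5], 0.62)]
[]
n 3 mm/row 11.2 deg/row 4.45
[-0.96, 0.14, 0.56, 0.003, 0.077, 0.008]
[-1.0, 0.15, 0.48, 0.003, 0.077, 0.008]
[-1.03, 0.16, 0.4, 0.003, 0.077, 0.008]
```

Emit:
{"api": "send_rows", "payload": {"rows": [[-0.9, 0.1, 0.5, 0, 0.077, 0.005, 0], [-0.9, 0.1, 0.4, 0, 0.077, 0.005, 0], [-0.9, 0.1, 0.3, 0, 0.06, 0.005, 0], [0, 0, 0, 0, 0, 0, 0], [0, 0, 0, 0, 0, 0, 0]]}}

```text
clock: 14.75
ee_pos: [0.5411, -0.2756, 0.2236]
orientation: [[0.34, 0.92, -0.194], [0.789, -0.391, -0.473], [-0.511, 0.007, -0.859]]
contact_force: [0.6, -0.5, 0.0]
finger_gap: 0.181
```

```bash
python3 - <<'E'
from h import *
lipnow(); print(arm.observe()["qpos"].round(2))
S=arm.camera("scene"); T=arm.camera("top")
for p in (S,T): print([(np.round(b["pixel"],1).tolist(),round(b["p"],2)) for b in arm.boxes_of(p,"chip1")])
a=cv2.resize(S["img"][100:220,110:230],(450,450),interpolation=cv2.INTER_CUBIC); b=cv2.resize(T["img"][110:210,295:395],(350,350),interpolation=cv2.INTER_CUBIC); b=cv2.copyMakeBorder(b,0,100,0,0,cv2.BORDER_CONSTANT)
cv2.imwrite("pics/d2.png",cv2.convertScaleAbs(np.hstack([a,b]),alpha=1.5)[...,::-1])
E
```

```text
lip pan-local mm [  71.4 -248.4  105.7] world [ 0.5468 -0.2644  0.1057] ypr [-112.3   59.2    0.8] F [ 0.6 -0.5  0. ] t 14.75
[ 0.43  0.64  0.61  1.56 -1.13  1.83  0.84]
[([242.0, 211.1], 0.58)]
[]
```

View pics/d2.png

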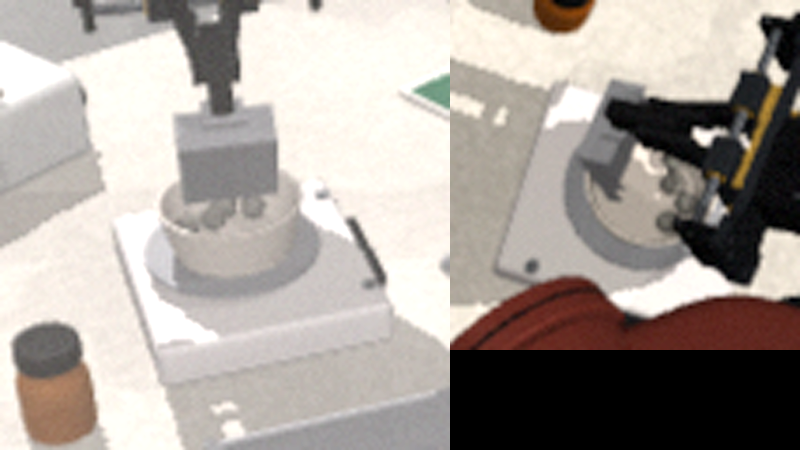

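```bash
python3 - <<'E'
from h import *
u=np.array
path([(dl(-.02,.155,-2.0),-1.97,45,0,3),(dl(-.05,.18,-2.0),-1.9,0,0,9),(u([.58,-.15,.18]),-1.4,0,0,8)])
E
```

```text
n 3 mm/row 17.5 deg/row 4.76
[-0.21, 0.03, -1.73, 0.002, -0.083, -0.002]
[-0.36, 0.02, -1.71, 0.002, -0.083, -0.002]
[-0.5, 0.02, -1.67, 0.002, -0.083, -0.002]
n 9 mm/row 12.2 deg/row 5.02
[1.01, -0.06, -0.68, -0.007, -0.087, -0.003]
[0.95, -0.06, -0.77, -0.007, -0.087, -0.003]
[0.88, -0.05, -0.85, -0.007, -0.087, -0.003]
[0.8, -0.04, -0.92, -0.007, -0.087, -0.003]
[0.72, -0.03, -0.99, -0.007, -0.087, -0.003]
[0.63, -0.02, -1.05, -0.007, -0.087, -0.003]
[0.54, -0.01, -1.1, -0.007, -0.087, -0.003]
[0.44, 0.0, -1.14, -0.007, -0.087, -0.003]
[0.34, 0.01, -1.17, -0.007, -0.087, -0.003]
n 8 mm/row 12.5 deg/row 3.58
[0.0, -0.66, -1.06, -0.062, 0.0, 0.0]
[0.0, -0.6, -1.1, -0.062, 0.0, 0.0]
[0.0, -0.53, -1.14, -0.062, 0.0, 0.0]
[0.0, -0.45, -1.17, -0.062, 0.0, 0.0]
[0.0, -0.38, -1.2, -0.062, 0.0, 0.0]
[0.0, -0.3, -1.22, -0.062, 0.0, 0.0]
[0.0, -0.23, -1.23, -0.062, 0.0, 0.0]
[0.0, -0.15, -1.25, -0.062, 0.0, 0.0]
```

Emit:
{"api": "send_rows", "payload": {"rows": [[-0.6, 0, -1.8, 0, -0.05, 0, 0], [-0.6, 0, -1.8, 0, -0.083, 0, 0], [-0.5, 0, -1.7, 0, -0.083, 0, 0], [0.6, 0, -0.8, -0.005, -0.087, 0, 0], [0.7, 0, -0.8, -0.005, -0.087, 0, 0], [0.8, 0, -0.8, -0.005, -0.087, 0, 0], [0.8, 0, -0.9, -0.005, -0.087, 0, 0], [0.7, 0, -1.0, -0.005, -0.087, 0, 0], [0.6, 0, -1.0, -0.005, -0.087, 0, 0], [0.5, 0, -1.1, -0.005, -0.087, 0, 0]]}}

```text
clock: 15.78
ee_pos: [0.5796, -0.1858, 0.278]
orientation: [[0.104, 0.93, -0.353], [0.147, -0.366, -0.919], [-0.984, 0.044, -0.174]]
contact_force: [-0.0, -0.1, -1.5]
finger_gap: 0.185
```

```bash
python3 - <<'E'
from h import *
u=np.array
lipnow(); print(arm.observe()["qpos"].round(2))
T=arm.camera("top"); print([(np.round(b["pixel"],1).tolist(),round(b["p"],2)) for b in arm.boxes_of(T,"chip1")])
path([(u([.59,-.13,.18]),-1.4,0,0,9),(u([.60,.03,.17]),-.7,0,5,8)])
E
```

```text
lip pan-local mm [  77.2 -244.8  191.5] world [ 0.5534 -0.2627  0.1915] ypr [-111.    10.     2.5] F [-0.  -0.1 -1.5] t 15.78
[-0.3   0.24  0.76  1.6  -0.35  1.35  0.15]
[([369.4, 180.5], 0.71)]
n 9 mm/row 16.1 deg/row 3.57
[0.52, -0.66, -1.37, -0.059, -0.018, -0.01]
[0.5, -0.57, -1.42, -0.059, -0.018, -0.01]
[0.48, -0.48, -1.46, -0.059, -0.018, -0.01]
[0.46, -0.39, -1.49, -0.059, -0.018, -0.01]
[0.43, -0.3, -1.52, -0.059, -0.018, -0.01]
[0.41, -0.2, -1.54, -0.059, -0.018, -0.01]
[0.38, -0.11, -1.56, -0.059, -0.018, -0.01]
[0.35, -0.01, -1.57, -0.059, -0.018, -0.01]
[0.32, 0.08, -1.58, -0.059, -0.018, -0.01]
n 8 mm/row 16.7 deg/row 5.05
[0.13, -0.36, -1.62, -0.087, 0.004, 0.01]
[0.13, -0.22, -1.65, -0.087, 0.004, 0.01]
[0.14, -0.08, -1.66, -0.087, 0.004, 0.01]
[0.14, 0.07, -1.66, -0.087, 0.004, 0.01]
[0.15, 0.21, -1.65, -0.087, 0.004, 0.01]
[0.16, 0.35, -1.62, -0.087, 0.004, 0.01]
[0.17, 0.49, -1.58, -0.087, 0.004, 0.01]
[0.18, 0.62, -1.53, -0.087, 0.004, 0.01]
```

Emit:
{"api": "send_rows", "payload": {"rows": [[0.4, -0.6, -1.4, -0.059, -0.018, -0.01, 0], [0.4, -0.5, -1.4, -0.059, -0.018, -0.01, 0], [0.4, -0.4, -1.5, -0.059, -0.018, -0.01, 0], [0.4, -0.3, -1.5, -0.059, -0.018, -0.01, 0], [0.3, -0.2, -1.5, -0.059, -0.018, -0.01, 0], [0.3, -0.1, -1.5, -0.059, -0.018, -0.01, 0], [0.3, 0, -1.5, -0.07, -0.018, -0.01, 0], [0.2, 0, -1.5, -0.08, -0.01, 0, 0], [0.1, 0, -1.5, -0.08, 0, 0, 0]]}}

```text
clock: 16.63
ee_pos: [0.5751, -0.0307, 0.2664]
orientation: [[0.023, 0.967, 0.255], [0.033, 0.254, -0.967], [-0.999, 0.03, -0.026]]
contact_force: [0.8, 1.0, -0.5]
finger_gap: 0.179
```

```bash
python3 - <<'E'
from h import *
u=np.array
lipnow(); print(arm.observe()["qpos"].round(2))
T=arm.camera("top");S=arm.camera("scene")
for p in(T,S): print([(np.round(b["pixel"],1).tolist(),round(b["p"],2)) for b in arm.boxes_of(p,"chip1")])
cv2.imwrite("pics/t2.png",T["img"][...,::-1])
hl=HOME-.07*HOMER[:,0]; SR=np.c_[HOMER[:,2],HOMER[:,1],-HOMER[:,0]]; print(Ro.from_matrix(SR).as_euler("ZYX",degrees=True))
print(hl+.003*HOMER[:,0]+SR@u([.095,0,-.068]))
path([(u([.60,.03,.17]),-.7,0,5,9)])
E
```

```text
lip pan-local mm [ 82.1 -94.7 193. ] world [ 0.601  -0.1202  0.193 ] ypr [-75.2   1.5   1.7] F [ 0.8  1.  -0.5] t 16.63
[-0.53  0.17  0.6   1.66 -0.13  1.32  0.35]
[([354.2, 172.0], 0.5)]
[([242.9, 211.6], 0.41)]
[-1.18906929e+01 -1.57185937e-02  2.79021017e+01]
[0.516902 0.294988 0.100116]
n 9 mm/row 14.7 deg/row 3.95
[0.32, -0.24, -1.41, -0.069, 0.001, 0.005]
[0.32, -0.14, -1.43, -0.069, 0.001, 0.005]
[0.32, -0.05, -1.43, -0.069, 0.001, 0.005]
[0.32, 0.05, -1.43, -0.069, 0.001, 0.005]
[0.32, 0.15, -1.42, -0.069, 0.001, 0.005]
[0.33, 0.24, -1.41, -0.069, 0.001, 0.005]
[0.33, 0.34, -1.39, -0.069, 0.001, 0.005]
[0.33, 0.43, -1.36, -0.069, 0.001, 0.005]
[0.34, 0.52, -1.33, -0.069, 0.001, 0.005]
```

Emit:
{"api": "send_rows", "payload": {"rows": [[0.3, -0.2, -1.4, -0.069, 0, 0.005, 0], [0.3, -0.1, -1.4, -0.069, 0, 0.005, 0], [0.3, 0, -1.4, -0.069, 0, 0.005, 0], [0.3, 0, -1.4, -0.069, 0, 0.005, 0], [0.3, 0.1, -1.4, -0.069, 0, 0.005, 0], [0.3, 0.2, -1.4, -0.069, 0, 0.005, 0], [0.3, 0.3, -1.4, -0.069, 0, 0.005, 0], [0.3, 0.4, -1.4, -0.069, 0, 0.005, 0], [0.3, 0.5, -1.3, -0.069, 0, 0.005, 0]]}}

```text
clock: 17.58
ee_pos: [0.5234, 0.0731, 0.2441]
orientation: [[0.068, 0.648, 0.759], [0.058, 0.757, -0.651], [-0.996, 0.089, 0.014]]
contact_force: [0.3, 0.0, -1.3]
finger_gap: 0.181
```

```bash
python3 - <<'E'
from h import *
u=np.array
lipnow(); print(arm.observe()["qpos"].round(2))
T=arm.camera("top"); print([(np.round(b["pixel"],1).tolist(),round(b["p"],2)) for b in arm.boxes_of(T,"chip1")])
path([(u([.56,.17,.16]),-.4,0,15,7),(u([.5169,.295,.12]),np.radians(-11.89),0,27.9,6)])
E
```

```text
lip pan-local mm [ 42.6  35.  174.7] world [0.6003 0.0154 0.1747] ypr [-40.6  -0.8   5.1] F [ 0.3  0.  -1.3] t 17.58
[-0.65  0.02  0.46  1.84 -0.06  1.21  0.7 ]
[([313.5, 221.7], 0.68), ([356.1, 172.9], 0.61)]
n 7 mm/row 18.6 deg/row 2.9
[0.26, 0.7, -1.7, -0.043, 0.009, 0.025]
[0.29, 0.77, -1.67, -0.043, 0.009, 0.025]
[0.33, 0.83, -1.63, -0.043, 0.009, 0.025]
[0.36, 0.89, -1.59, -0.043, 0.009, 0.025]
[0.4, 0.95, -1.54, -0.043, 0.009, 0.025]
[0.44, 1.0, -1.5, -0.043, 0.009, 0.025]
[0.48, 1.05, -1.45, -0.043, 0.009, 0.025]
n 6 mm/row 18.9 deg/row 2.83
[1.02, 0.86, -1.34, -0.03, 0.012, 0.037]
[1.07, 0.86, -1.3, -0.03, 0.012, 0.037]
[1.12, 0.86, -1.26, -0.03, 0.012, 0.037]
[1.16, 0.86, -1.22, -0.03, 0.012, 0.037]
[1.21, 0.85, -1.18, -0.03, 0.012, 0.037]
[1.26, 0.84, -1.14, -0.03, 0.012, 0.037]
```

Emit:
{"api": "send_rows", "payload": {"rows": [[0.3, 0.7, -1.7, -0.043, 0.009, 0.025, 0], [0.3, 0.8, -1.7, -0.043, 0.009, 0.025, 0], [0.3, 0.8, -1.6, -0.043, 0.009, 0.025, 0], [0.4, 0.9, -1.6, -0.043, 0.009, 0.025, 0], [0.4, 0.9, -1.5, -0.043, 0.009, 0.025, 0], [0.4, 1.0, -1.5, -0.043, 0.009, 0.025, 0], [0.5, 1.0, -1.5, -0.043, 0.009, 0.025, 0], [0.8, 0.9, -1.3, -0.03, 0.012, 0.037, 0], [0.8, 0.9, -1.3, -0.03, 0.012, 0.037, 0], [0.8, 0.9, -1.3, -0.03, 0.012, 0.037, 0]]}}

```text
clock: 18.52
ee_pos: [0.4407, 0.2359, 0.2157]
orientation: [[0.118, 0.278, 0.953], [0.367, 0.88, -0.303], [-0.923, 0.385, 0.002]]
contact_force: [-0.4, 0.4, -1.6]
finger_gap: 0.179
```

```bash
python3 - <<'E'
from h import *
lipnow(); print(arm.observe()["qpos"].round(2))
rows(HOME-.06*HOMER[:,0],HOMER)
E
```

```text
lip pan-local mm [-77.9 226.4 150.4] world [0.5397 0.2332 0.1504] ypr [-17.6  -0.1  22.7] F [-0.4  0.4 -1.6] t 18.52
[-0.77 -0.14  0.37  2.09 -0.3   0.94  1.02]
pos [0.4407 0.2359 0.2157] err mm [-22.8  50.7 -61.7] rot deg [-5.1  2.5  5.2] n 3 gap 0.179 F [-0.4  0.4 -1.6] t 18.52
[2.43, 0.48, -1.24, -0.03, 0.015, 0.03]
[2.46, 0.44, -1.19, -0.03, 0.015, 0.03]
[2.49, 0.4, -1.14, -0.03, 0.015, 0.03]
```

Emit:
{"api": "send_rows", "payload": {"rows": [[2.0, 0.5, -1.2, -0.03, 0.015, 0.03, 0], [2.0, 0.4, -1.2, -0.03, 0.015, 0.03, 0], [1.5, 0.4, -1.1, -0.03, 0.015, 0.03, 0], [0, 0, 0, 0, 0, 0, 0]]}}

```text
clock: 18.85
ee_pos: [0.4136, 0.2813, 0.17]
orientation: [[0.097, 0.177, 0.979], [0.467, 0.861, -0.202], [-0.879, 0.477, 0.001]]
contact_force: [-0.5, 0.1, -2.2]
finger_gap: 0.179
```

```bash
python3 - <<'E'
from h import *
rows(HOME-.03*HOMER[:,0],HOMER,3)
E
```

```text
pos [0.4136 0.2813 0.17  ] err mm [  7.3  19.1 -42.5] rot deg [ 0.3 -0.1 -0.6] n 3 gap 0.179 F [-0.5  0.1 -2.2] t 18.85
[1.57, -0.08, 0.11, 0.001, -0.001, -0.003]
[1.57, -0.08, 0.11, 0.001, -0.001, -0.003]
[1.57, -0.07, 0.11, 0.001, -0.001, -0.003]
```

Emit:
{"api": "send_rows", "payload": {"rows": [[1.5, -0.1, 0.1, 0, 0, -0.003, 0], [1.5, -0.1, 0.1, 0, 0, -0.003, 0], [1.4, 0, 0.1, 0, 0, -0.003, 0], [0, 0, 0, 0, 0, 0, 0]]}}

```text
clock: 19.18
ee_pos: [0.4227, 0.2985, 0.132]
orientation: [[0.1, 0.183, 0.978], [0.459, 0.864, -0.209], [-0.883, 0.47, 0.002]]
contact_force: [-1.3, 0.5, -1.4]
finger_gap: 0.181
```

```bash
python3 - <<'E'
from h import *
rows(HOME,HOMER,5)
E
```

```text
pos [0.4227 0.2985 0.132 ] err mm [  1.1  15.6 -31. ] rot deg [-0.1  0.2 -0.1] n 5 gap 0.181 F [-1.3  0.5 -1.4] t 19.18
[0.69, -0.02, -0.04, -0.0, 0.001, -0.0]
[0.69, -0.02, -0.04, -0.0, 0.001, -0.0]
[0.69, -0.02, -0.04, -0.0, 0.001, -0.0]
[0.69, -0.02, -0.04, -0.0, 0.001, -0.0]
[0.69, -0.02, -0.04, -0.0, 0.001, -0.0]
```

Well aligned; down 31 mm of the 34.5 mm, then feel.

Emit:
{"api": "send_rows", "payload": {"rows": [[0.8, 0, 0, 0, 0, 0, 0], [0.8, 0, 0, 0, 0, 0, 0], [0.7, 0, 0, 0, 0, 0, 0], [0.5, 0, 0, 0, 0, 0, 0], [0.2, 0, 0, 0, 0, 0, 0], [0, 0, 0, 0, 0, 0, 0]]}}

```text
clock: 19.68
ee_pos: [0.4287, 0.3128, 0.1068]
orientation: [[0.104, 0.186, 0.977], [0.46, 0.862, -0.213], [-0.882, 0.472, 0.005]]
contact_force: [0.1, 0.1, -1.6]
finger_gap: 0.185
```

```bash
python3 - <<'E'
from h import *
rows(HOME,HOMER,1)
E
```

```text
pos [0.4287 0.3128 0.1068] err mm [-4.9  1.3 -5.8] rot deg [-0.2  0.4 -0.3] n 1 gap 0.185 F [ 0.1  0.1 -1.6] t 19.68
[0.52, -0.25, -0.51, -0.004, 0.007, -0.005]
```

Emit:
{"api": "send_rows", "payload": {"rows": [[0.1, -0.15, -0.4, -0.004, 0.007, -0.005, 0], [0.2, -0.05, -0.1, 0, 0, 0, 0], [0.15, 0, 0, 0, 0, 0, 0], [0, 0, 0, 0, 0, 0, 0]]}}

```text
clock: 20.02
ee_pos: [0.4235, 0.3141, 0.102]
orientation: [[0.096, 0.182, 0.979], [0.458, 0.865, -0.206], [-0.884, 0.468, -0.0]]
contact_force: [0.1, -0.0, -0.4]
finger_gap: 0.178
```

```bash
python3 - <<'E'
from h import *
rows(HOME,HOMER,1)
E
```

```text
pos [0.4235 0.3141 0.102 ] err mm [ 0.3 -0.  -1. ] rot deg [ 0. -0.  0.] n 1 gap 0.178 F [ 0.1 -0.  -0.4] t 20.02
[0.09, -0.04, 0.03, 0.0, -0.0, 0.001]
```

Emit:
{"api": "send_rows", "payload": {"rows": [[0.08, 0, 0, 0, 0, 0, 0], [0, 0, 0, 0, 0, 0, 25], [0, 0, 0, 0, 0, 0, 40], [0, 0, 0, 0, 0, 0, 55], [0, 0, 0, 0, 0, 0, 60], [0, 0, 0, 0, 0, 0, 60]]}}

```text
clock: 20.52
ee_pos: [0.4244, 0.3149, 0.1024]
orientation: [[0.098, 0.182, 0.978], [0.459, 0.864, -0.206], [-0.883, 0.469, 0.001]]
contact_force: [-0.3, -0.6, 0.7]
finger_gap: 0.467
```

```bash
python3 - <<'E'
from h import *
rows(HOME,HOMER,1)
E
```

```text
pos [0.4244 0.3149 0.1024] err mm [-0.6 -0.8 -1.4] rot deg [ 0.   0.1 -0.1] n 1 gap 0.467 F [-0.3 -0.6  0.7] t 20.52
[0.08, -0.15, -0.04, 0.0, 0.001, -0.001]
```

Emit:
{"api": "send_rows", "payload": {"rows": [[0, 0, 0, 0, 0, 0, 60], [-1, 0, 0, 0, 0, 0, 60], [-2, 0, 0, 0, 0, 0, 60], [-2.5, 0, 0, 0, 0, 0, 60], [-3, 0, 0, 0, 0, 0, 60], [-3, 0, 0, 0, 0, 0, 60], [-3, 0, 0, 0, 0, 0, 60], [-2, 0, -1, 0, 0, 0, 60], [0, 0, 0, 0, 0, 0, 60], [0, 0, 0, 0, 0, 0, 60]]}}

```text
clock: 21.35
ee_pos: [0.3972, 0.2369, 0.2544]
orientation: [[0.099, 0.183, 0.978], [0.456, 0.866, -0.208], [-0.885, 0.466, 0.002]]
contact_force: [0.3, 0.5, -0.3]
finger_gap: 0.6
```

```bash
python3 - <<'E'
from h import *
s=arm.observe(); print(s["ee_pos"],s["clock"],s["contact_force"])
S=arm.camera("scene");T=arm.camera("top")
i0=cv2.imread("pics/scene0.png"); i0=cv2.resize(i0,(512,384),interpolation=cv2.INTER_AREA)
for n,p in(("s",S),("t",T)):
    for t in("scoop","dish","chip1"): print(n,t,[(np.round(b["pixel"],1).tolist(),round(b["p"],2)) for b in arm.boxes_of(p,t)])
up=lambda im,w,h:cv2.resize(im,(w,h),interpolation=cv2.INTER_CUBIC)
old=i0[...,::-1]
a=up(old[225:325,290:400],330,300); b=up(S["img"][225:325,290:400],330,300)
c=up(S["img"][130:260,120:270],346,300); d=up(T["img"][105:205,225:395],454,267); d=cv2.copyMakeBorder(d,0,33,0,0,cv2.BORDER_CONSTANT)
r1=np.hstack([a,b]); r1=cv2.copyMakeBorder(r1,0,0,0,140,cv2.BORDER_CONSTANT); r2=np.hstack([c,d])
cv2.imwrite("pics/f1.png",cv2.convertScaleAbs(np.vstack([r1,r2]),alpha=1.4)[...,::-1])
E
```

```text
[0.39724882 0.23687984 0.25441865] 21.35 [ 0.25026409  0.51844924 -0.2926485 ]
s scoop [([352.3, 277.8], 0.87), ([342.4, 297.7], 0.6)]
s dish [([170.4, 156.7], 0.76)]
s chip1 [([253.0, 328.2], 0.65), ([242.1, 211.3], 0.57)]
t scoop []
t dish []
t chip1 [([125.6, 170.4], 0.38), ([359.0, 174.9], 0.35)]
```

View pics/f1.png

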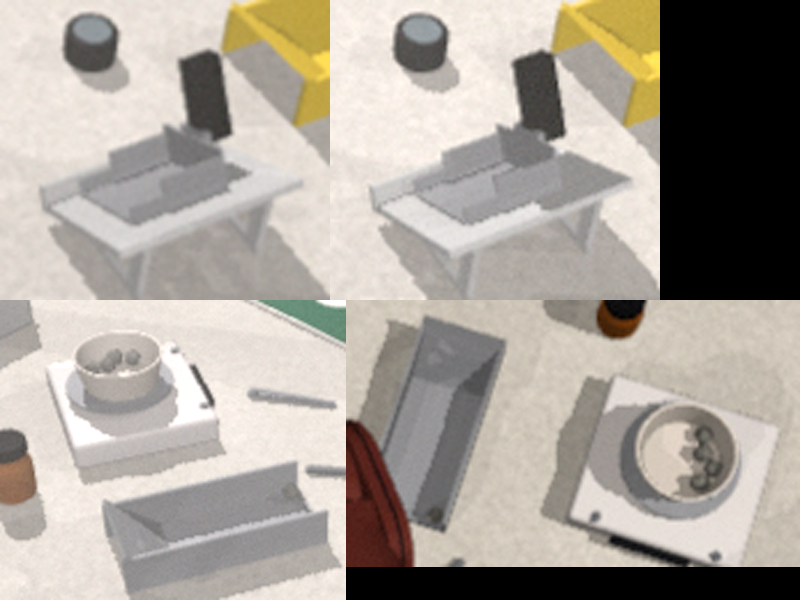

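```bash
python3 -c "
from plant import arm
print(arm.sign_off())"
```

```text
the job is handed in; nothing more can be done
None
```

The job is done and handed in at about 21.5 s of the 58 s allowed. I scooped four chips from the pan and tipped them into the dish, with the scoop lip about at the height of the dish rim. The scoop is back on its slanted rest, mouth the same way as before.

**Final check:** the last camera pictures show four chips in the dish and the fifth still in the pan, near its low front wall. The dish stands upright in the middle of the weighing plate, and the scoop lies as in the first picture. The gripper is open and clear of everything, and the contact force read under 1 N. After each step the force read no more than about 3 N, including in the pan.

**What disagreed:**
- **Grip position:** the scoop's grip was about 5 mm to the side of where I first measured it. On the first closing the gripper drifted about 2 cm sideways for a reason I did not find. I opened it, moved it back and gripped cleanly on the second try. The scoop did not appear to move.
- **Chip detector:** it found only some of the chips and sometimes reported one where there was none, and the last top picture gave no scoop or dish at all. The chip counts are therefore my own reading of the pictures.

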